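# Set up a pinion shaft for a runout check

### The arm

A 6-joint arm with a two-finger parallel gripper is mounted at the origin on a cart in front of the work surface, level with it; the furniture and walls round the work are solid. World frame = base frame: x ahead of the robot, y to its left, z up, the work surface at z = 0. Lengths are in m, angles in degrees, forces in N, time in s.
With the tool pointing down it reaches from about 0.35 to 0.85 m from the base axis. Payload 8.1 kg.
Tool frame: the origin (TCP) lies midway between the tips of the shut fingers; the grasp point (between the pads) lies 19 mm behind it; y points along the fingers, z is the direction in which the jaws open and shut, and the axes are right-handed (so a half turn about y gives the same grasp; the last joint's range is limited). The gripper opens to 93 mm and grips with 3 to 60 N. Pads are 15 mm wide; open, the fingers measure 128 mm over their backs; the gripper's body (75 mm by 188 mm) begins 65 mm behind the grasp point.
Start: joints at [58.82, 7.471, 85.268, -0, 87.261, -4.893], TCP at [0.266, 0.538, 0.219] pointing down, gripper open.
Joint ranges: [-169.43, 169.43], [-51.17, 129.36], [1.28, 143.12], [-76.62, 256.62], [0, 156.53], [-152.29, 152.29]. Speed limits (degrees/s): [136.94, 136.94, 159.86, 180, 180, 180].

### API

Orientations are given as a 3x3 rotation matrix whose columns are the frame's x, y, z axes.
In Python, from cell import bot gives the robot as it stands.
- The arm moves only by the tool step_arm, never from a script. Its argument "series" is a list that holds one entry, the list of rows, each a list of 7 numbers: the closure in counts, from 0 (fully open) to 255 (shut), then the shift along the world's x, y, z in mm, then the turn, a rotation vector about the world's x, y, z in degrees. In form: [[[gripper, tx, ty, tz, rx, ry, rz], ...]]. A call has 1 to 10 rows; each row shifts and turns the pose as measured when the row begins; what a row does not reach is not made up. A row lasts 1/8 s, in which the tool goes at most 62.5 mm and 10.7 degrees, less where a joint would pass 70% of its speed; a pose out of reach is approached as far as the arm can. A call with a gripper value outside its range is refused whole. The fingers move at their own pace and stop on an object; the grip force is fixed at half the most. Time passes only in rows, so rows that do not move let the fingers close. It gives the time, the measured TCP pose, the force and the opening at its end, in the units of the state.
- bot.sense(): the state, without advancing time (a new reading comes with each control period).
- bot.camera(name): name is "scene" or "top" or "wrist"; returns a dict with "image" (384x512x3 uint8, blue, green, red), "K" (3x3 intrinsics, pixels), "cam_to_world" (4x4, takes a point from camera to world coordinates). Camera axes: x right, y down, z forward; pixel columns grow to the right and rows downward; lengths in m; the calibration is good to about 2 mm. A picture is of the moment at which its call begins. There is no depth.
- bot.finish_job(): hands the job in, once; it reports no verdict.
The state is a dict: "time": time; "q": joint angles; "qd": joint speeds; "joint_efforts": joint torques, N m; "position": TCP position; "orientation": TCP orientation; "force": force on the tool from outside, world axes, zero at the start; "wrist_torque": the same for the moment, N m; "opening": finger opening in m.
Only numpy, scipy, OpenCV 4.12 (cv2) and the standard library are available. Lean on these libraries where they do the work, as an engineer would, in place of code of your own. Each camera call takes 0.05 s, during which the arm holds its last target. There are 200 camera calls.

### The job

Set up the pinion shaft for a runout check: stand the bright wide-vee block on the left half and the black narrow-vee block on the right half of the green surface plate, and lay the shaft level and bedded in both vees along the front half of the plate, parallel to its long edges, thick end on the left, with a block under the middle of each plain end and the pinion between the blocks. Then stand the dial gauge on the plate behind the shaft, its arm toward you, so that its plunger rests on top of the smooth bright collar beside the pinion and is pressed in a little. Never tip the gauge over, and leave everything standing by itself.

Things in the scene. Friction and masses are not known exactly. Their poses are not given: they have to be found in the camera images.
- plate: Cast-iron surface plate, green sides and flat dark grey top, fixed to the bench: 220 mm deep (its x) by 280 mm wide (its y), top 30 mm over the bench. Origin: centre of its underside. x points to the back, away from the robot, y to the left, z up; it stands turned by up to 0.15 rad and left, right, front, back are meant along these axes.
- wide_vee_mid (a point): Wide-vee block, loose, bright steel: 34 mm along x, 62 mm along y, 46 mm high, 0.5 kg. A 90-degree vee, 37 mm wide at the top and 19 mm deep, runs along x through the middle of its top. It fits the thick end of the shaft, whose axis then lies 50 mm over the block's foot. Point: middle of the block, 23 mm over its foot; z up. It is the same turned half round. Grip it across the 34 mm.
- narrow_vee_mid (a point): Narrow-vee block, loose, blackened steel, slimmer and taller: 34 mm along x, 40 mm along y, 52 mm high, 0.5 kg. A 90-degree vee, 29 mm wide at the top and 15 mm deep, runs along x through the middle of its top. It fits the thin end of the shaft, whose axis then lies 50 mm over the block's foot. Point: middle of the block, 26 mm over its foot; z up. It too is the same turned half round. Grip it across the 34 mm.
- shaft_mid (a point): Pinion shaft, loose, steel, 200 mm long, 0.75 kg; at first it lies on the bench on its pinion, axis level, 24 mm up. Point: on the axis, in the middle of the pinion (close to the centre of mass); x runs along the axis to the thick end; it may roll about x. Along x: thin end, 18 mm across, from -100 to -43 mm; smooth bright collar, 40 mm across, -43 to -17; dark toothed pinion, 48 mm across, -17 to 17 (grip it here, across the axis); thick end, 32 mm across, 17 to 100 mm.
- gauge_column (a point): Dial gauge stand, loose, upright, 0.85 kg: grey base 70 mm (x) by 56 mm (y) by 24 mm high, 18 mm square steel column in the middle up to 173 mm, black clamp 109 to 135 mm up, arm to -x that carries the gauge (48 mm dial, top 160 mm up). Point: middle of the column, 155 mm over the foot of the base, where it can be gripped from above across y; z up, the arm points along -x.
- gauge_tip (a point): Foot of the gauge's upright plunger. Free, it lies 75 mm from the column's middle along the stand's -x and 66 mm over the foot of the base: 4 mm below the top of the collar once block and base stand on the plate and the shaft lies in both vees, so that it is pressed in by about 4 mm when the stand is lowered.
- plunger (a joint): How far the gauge's plunger is pressed in, m: 0 free, at most 0.012; a light spring of 0.6 to 1.2 N pushes it down.
Mind the look-alikes: they are no part of the job. What is shaped like the part that bears narrow_vee_mid but blue or purple is not meant.

How it is judged (in metres and radians):
At the end, for the whole second after the job is handed in: Shaft axis 50 mm (+-2.5) over the plate, level (0.03 rad), parallel (0.12) in the front half; each block upright on its half, within 15 mm of mid-journal; gauge upright on the plate behind, tip over the collar, plunger in 1.5 to 10 mm; all released, at rest (z of shaft_mid in the frame of plate between 0.0775 and 0.0825 m and angle between shaft_mid's own x axis and vertical between 1.541 and 1.601 rad and angle between the x axis of shaft_mid and the y axis of plate, either way round below 0.12 rad and x of shaft_mid in the frame of plate between -0.085 and 0 m and x of wide_vee_mid in the frame of shaft_mid between 0.0435 and 0.0735 m and x of narrow_vee_mid in the frame of shaft_mid between -0.0865 and -0.0565 m and y of wide_vee_mid in the frame of plate above 0.01 m and y of narrow_vee_mid in the frame of plate below -0.01 m and z of wide_vee_mid in the frame of plate between 0.05 and 0.056 m and z of narrow_vee_mid in the frame of plate between 0.053 and 0.059 m and angle between each of wide_vee_mid, narrow_vee_mid's own z axis and vertical below 0.04 rad and y of shaft_mid in the frame of wide_vee_mid between -0.01 and 0.01 m and y of shaft_mid in the frame of narrow_vee_mid between -0.01 and 0.01 m and z of gauge_column in the frame of plate between 0.182 and 0.188 m and angle between gauge_column's own z axis and vertical below 0.03 rad and x of gauge_column in the frame of plate above -0.02 m and x of gauge_tip in the frame of shaft_mid between -0.043 and -0.017 m and value of joint plunger between 0.0015 and 0.01 m and linear speed of each of shaft, wide_vee, narrow_vee, gauge below 0.02 m/s); the robot touches nothing.
It fails at once if the gauge is tipped over (angle between gauge_column's own z axis and vertical above 0.5 rad).
It also fails if it takes over 115 s, if anything falls off the work surface, if the arm or the gripper's body presses on something with over 40 N, if the wrist force passes 120 N, or if a joint passes its speed limit or range.

## Working session

There is one attempt and no reset: what is moved stays moved. The work goes in short steps, Python scripts to look and compute and a tool call to move; the robot and the scene stay as the last step left them, time stands still between calls to the robot, and variables do not carry over. Pictures are saved under pics/ and viewed, about 12 in all and at most 16, crops included, and the job is handed in when it is done.

Besides the shell and the picture viewer there is one more tool, called after "Emit:" by a JSON object that holds its "api" and its "payload", one argument or row to a line. step_arm: Moves the arm, as the interface text tells. Its arguments: {"type":"object","properties":{"series":{"type":"array","items":{"type":"array","items":{"type":"array","items":{"type":"number"}}}}},"required":["series"]}

```bash
ls; mkdir -p pics; cat > h.py <<'E'
import numpy as np, cv2
from cell import bot
def pic(cam,name,crop=None,scale=1):
    c=bot.camera(cam); im=c["image"]
    np.savez('pics/'+name+'.npz',im=im,K=c["K"],T=c["cam_to_world"])
    v=im if crop is None else im[crop[1]:crop[3],crop[0]:crop[2]]
    cv2.imwrite('pics/'+name+'.png',cv2.resize(v,None,fx=scale,fy=scale,interpolation=cv2.INTER_CUBIC)); return c
def load(name): return np.load('pics/'+name+'.npz')
def ray(d,uv,z):
    "pixel -> world point at height z"
    uv=np.atleast_2d(uv).astype(float); r=np.c_[uv,np.ones(len(uv))]@np.linalg.inv(d["K"]).T@d["T"][:3,:3].T
    o=d["T"][:3,3]; return o+r*((z-o[2])/r[:,2])[:,None]
def proj(d,P):
    P=np.atleast_2d(P); c=(P-d["T"][:3,3])@d["T"][:3,:3]; p=c@d["K"].T; return p[:,:2]/p[:,2:]
E
python3 - <<'E'
from h import *
for n in("scene","top"):
    c=pic(n,n+"0",scale=1.5); print(n,c["K"].tolist(),c["cam_to_world"].round(3).tolist())
s=bot.sense(); print(s)
E
```

```text
pics
scene [[406.7104302501349, 0.0, 260.7184462025463], [0.0, 406.7104302501349, 191.31046519044702], [0.0, 0.0, 1.0]] [[-0.504, -0.382, 0.775, -0.572], [-0.863, 0.195, -0.465, 0.797], [0.027, -0.903, -0.428, 0.709], [0.0, 0.0, 0.0, 1.0]]
top [[400.3433612941344, 0.0, 258.1104795341451], [0.0, 400.3433612941344, 188.3487007490737], [0.0, 0.0, 1.0]] [[0.009, -0.983, 0.182, 0.282], [-1.0, -0.009, -0.001, 0.139], [0.003, -0.182, -0.983, 1.396], [0.0, 0.0, 0.0, 1.0]]
{'time': 0.1, 'q': array([ 5.88176626e+01,  7.51182014e+00,  8.53236342e+01,  1.16245480e-04,
        8.72620146e+01, -4.89340409e+00]), 'qd': array([-0.02961096, -0.03304448, -0.07850832,  0.05284571, -0.05729642,
        0.03887998]), 'joint_efforts': array([ 1.95483597e-03, -5.61338425e+01, -4.93098772e+01,  7.70681421e-02,
        2.89916690e-02, -5.83958149e-05]), 'position': array([0.26544922, 0.53750222, 0.21767582]), 'orientation': array([[ 8.96571885e-01, -8.82528798e-04,  4.42897366e-01],
       [-4.42898221e-01, -1.45432853e-03,  8.96570717e-01],
       [-1.47131202e-04, -9.99998553e-01, -1.69478051e-03]]), 'force': array([-0.44418927,  0.22265462, -0.18353315]), 'wrist_torque': array([ 0.01711973,  0.02827599, -0.03591907]), 'opening': 0.09301788878490073}
```

View pics/scene0.png

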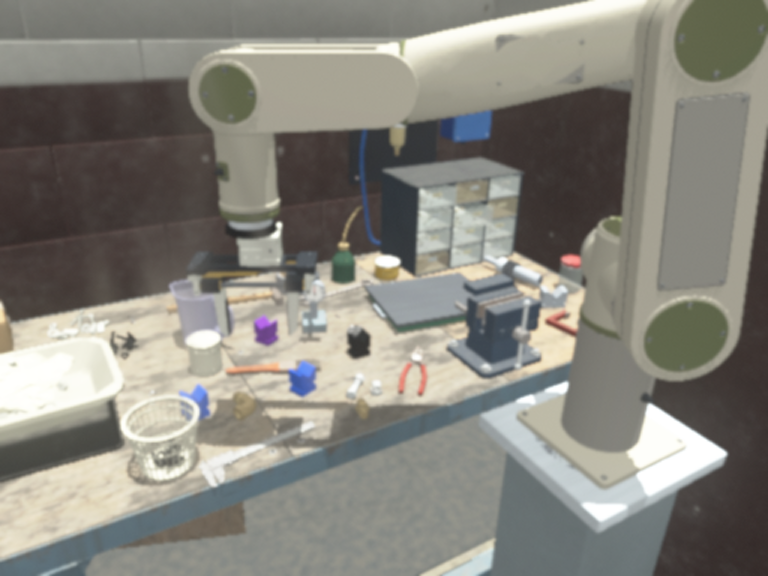

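View pics/top0.png

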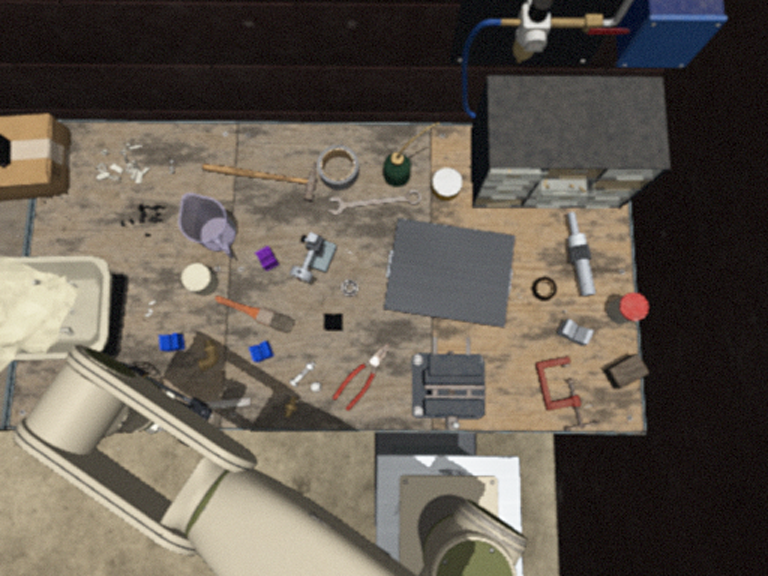

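The top view (1.5x) shows the plate at (450,272), the shaft at (580,255), the bright block at (577,332), the black block at (333,321) and the gauge at (318,255). The blocks at (171,342), (261,351) and (266,257) are blue or purple, so they are decoys. The robot is at the bottom. I'll confirm with an enlarged crop and take first measurements.

```bash
python3 - <<'E'
from h import *
d=load("top0"); im=d["im"]
a=im[140:240,195:270]; b=im[135:245,355:430]
f=lambda x:cv2.resize(x,(375,550),interpolation=cv2.INTER_CUBIC)
cv2.imwrite('pics/crop1.png',np.hstack([f(im[140:250,190:265]),f(im[135:245,355:430])]))
# plate corners: flat dark grey top
uv=np.array([[397,221],[514,235],[503,325],[385,308]])/1.5
P=ray(d,uv,.03);print(P.round(3),P.mean(0))
for n,u,z in(("shaft",(580,255),.024),("wide",(577,330),.046),("narrow",(333,320),.052),("gaugecol",(312,240),.173),("base",(325,258),.024)):
    print(n,ray(d,np.array(u)/1.5,z).round(3))
E
```

```text
[[ 0.683  0.115  0.03 ]
 [ 0.652 -0.16   0.03 ]
 [ 0.439 -0.128  0.03 ]
 [ 0.476  0.142  0.03 ]] [ 0.5625874  -0.00765071  0.03      ]
shaft [[ 0.606 -0.314  0.024]]
wide [[ 0.428 -0.292  0.046]]
narrow [[0.445 0.258 0.052]]
gaugecol [[0.598 0.296 0.173]]
base [[0.594 0.283 0.024]]
```

View pics/crop1.png

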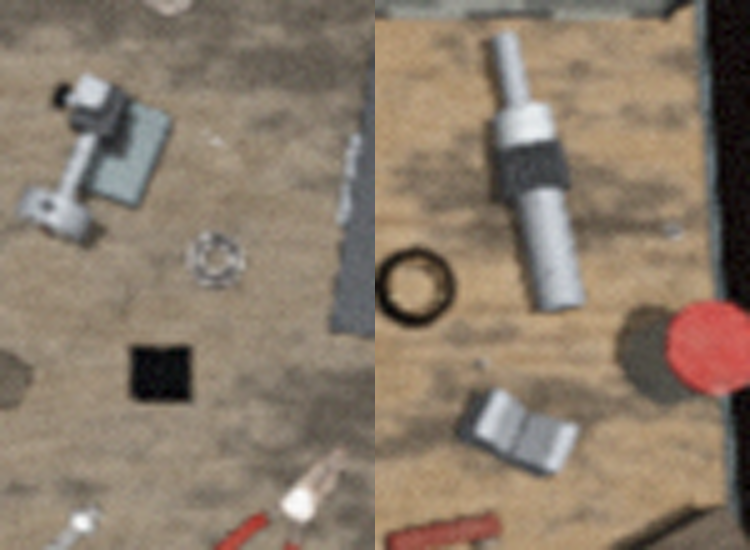

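Crop: the left half has the gauge stand at (95,95), its arm toward the lower left, and the black narrow block at (160,375). The right half has the shaft, thin end at the top and thick end at the bottom, and the bright wide block at (520,435). All fit the descriptions. I'll start with the narrow block, which is on the way.

Emit:
{"api": "step_arm", "payload": {
  "series": [
    [[0, 25, -50, 5, 0, 0, 5], [0, 25, -50, 5, 0, 0, 5], [0, 25, -50, 5, 0, 0, 5], [0, 25, -50, 5, 0, 0, 5], [0, 25, -50, 5, 0, 0, 5], [0, 10, -27, 5, 0, 0, 1], [0, 0, 0, 0, 0, 0, 0]]
  ]
}}

```text
time: 0.98
position: [0.401, 0.2508, 0.2442]
orientation: [[1.0, -0.003, -0.012], [0.012, -0.007, 1.0], [-0.003, -1.0, -0.007]]
force: [0.7, 0.1, -0.4]
opening: 0.0928
```

```bash
python3 - <<'E'
from h import *
c=pic("wrist","w1",scale=1.5); s=bot.sense(); print(s["time"],s["position"],s["orientation"].round(3).tolist(),c["cam_to_world"].round(3).tolist(),proj(c and {"K":c["K"],"T":c["cam_to_world"]},[.445,.258,.052]))
E
```

```text
1.025 [0.40050309 0.2516398  0.24391516] [[1.0, -0.003, -0.013], [0.013, -0.007, 1.0], [-0.003, -1.0, -0.007]] [[-0.012, 0.964, 0.265, 0.327], [1.0, 0.013, -0.003, 0.251], [-0.007, 0.265, -0.964, 0.41], [0.0, 0.0, 0.0, 1.0]] [[259.60819134 204.29255033]]
```

View pics/w1.png

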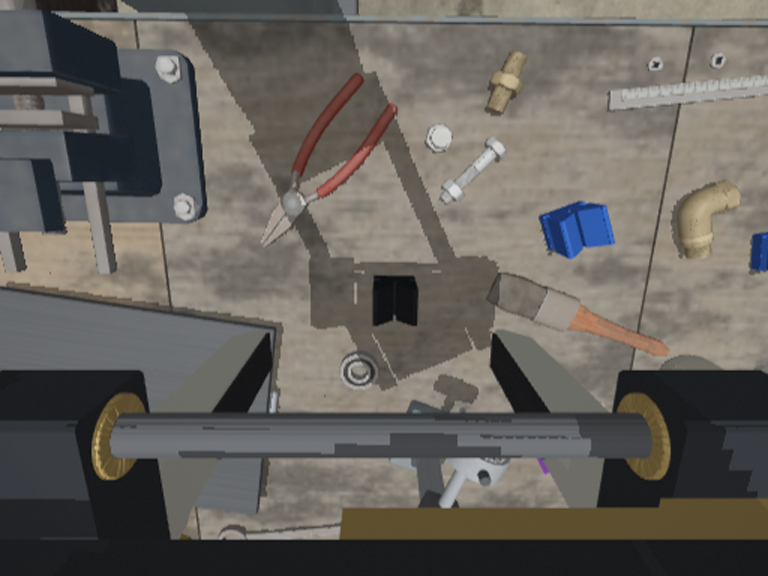

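Wrist view (image down = +x, right = +y): the black narrow block is at (395,300) with its vee running along the image vertical, i.e. along world x. So the jaws must close along x.

```bash
cat >> h.py <<'E'
def blob(im,m,seed):
    "component of mask m nearest seed -> contour"
    n,l,st,c=cv2.connectedComponentsWithStats(m.astype(np.uint8))
    ok=[i for i in range(1,n) if st[i,4]>60]; i=min(ok,key=lambda i:np.hypot(*(c[i]-seed)))
    return cv2.findContours((l==i).astype(np.uint8),0,1)[0][0][:,0]
E
python3 - <<'E'
from h import *
d=load("w1"); im=d["im"]; g=im.max(2)
c=blob(im,g<45,(263,200)); 
print(c.min(0),c.max(0))
P=ray(d,c,.052)[:,:2]; r=cv2.minAreaRect((P*1000).astype(np.float32)); print(r)
print(P.min(0),P.max(0))
# vee line: brightest column in block
x0,y0=c.min(0);x1,y1=c.max(0)
for y in range(y0-1,y1+2): print(y,g[y,x0-2:x1+3])
E
```

```text
[249 184] [278 216]
((439.31195068359375, 262.93084716796875), (44.368675231933594, 38.41088104248047), 0.7792352437973022)
[0.41692666 0.24368862] [0.4617554  0.28207322]
183 [92 87 71 65 66 67 69 71 71 71 71 73 72 71 74 76 78 78 78 78 79 78 77 78
 78 78 80 80 79 97 97 96 96 96]
184 [90 85 43 18 17 16 17 16 18 17 16 26 28 26 27 28 27 28 27 29 28 27 29 28
 27 28 28 28 28 79 95 96 95 95]
185 [92 88 40 22 24 22 19 17 15 15 16 16 16 16 17 15 16 15 15 16 17 14 15 16
 16 17 20 19 21 48 93 95 96 95]
186 [92 90 45 28 27 27 19 16 16 16 17 16 17 17 17 16 18 15 17 18 17 15 17 16
 16 18 24 25 25 41 94 96 96 96]
187 [94 92 38 21 21 21 18 17 15 17 17 16 14 17 18 23 21 18 17 18 16 16 15 16
 16 17 21 22 23 31 78 95 96 97]
188 [94 86 22 16 17 16 17 16 16 17 17 16 16 15 17 26 28 19 16 17 16 17 15 16
 16 16 16 15 16 15 55 94 97 96]
189 [94 77 22 17 16 16 15 16 15 16 15 16 15 17 17 24 28 20 16 16 17 16 17 17
 15 18 17 15 15 17 42 93 96 96]
190 [97 78 22 17 16 16 17 16 16 18 17 16 16 17 17 25 28 20 17 19 17 17 15 17
 16 17 16 14 15 16 17 84 94 94]
191 [99 72 21 16 16 16 18 16 16 17 17 19 18 17 20 26 28 
[... 2458 characters left out ...]
9  18  20  98 100  28
  20  20  20  20  20  20  19  20  20  21  23  25  21  76  95  98]
213 [ 95  60  26  28  20  20  19  19  18  19  19  20  20  41  42  99 100  60
  31  21  21  19  20  19  21  20  21  21  22  25  19  75  95  97]
214 [95 60 26 25 21 18 19 18 19 19 29 42 69 79 80 98 99 89 75 70 56 31 21 21
 20 20 19 19 21 26 21 74 93 93]
215 [95 61 26 26 20 18 19 28 42 69 75 81 96 98 98 98 98 97 97 96 87 74 57 57
 31 21 20 21 23 26 19 83 93 92]
216 [95 61 34 25 19 41 71 75 81 98 99 99 98 98 98 98 98 97 97 96 97 97 90 89
 76 58 57 32 24 25 19 93 94 92]
217 [ 96  81  76  73  73  81  99  98  98 100 100  99  98  98  98  98  97  96
  96  96  97  99 100  99 100  90  90  76  75  72  71  95  95  94]
```

```bash
python3 - <<'E'
from h import *
d=load("w1")
print(ray(d,[[248.5,193],[278.3,193],[278,216.7],[248.5,216.7],[262.6,188],[262.6,212]],.052).round(4))
E
```

```text
[[0.4296 0.2431 0.052 ]
 [0.4291 0.2823 0.052 ]
 [0.4622 0.283  0.052 ]
 [0.4628 0.2434 0.052 ]
 [0.4225 0.2615 0.052 ]
 [0.4558 0.2622 0.052 ]]
```

```bash
python3 - <<'E'
from h import *
d=load("top0"); px=lambda x,y:[190+x/5,140+y/5]
print("dial",ray(d,[px(20,205),px(60,210),px(95,235)],.16).round(3))
print("col",ray(d,[px(75,80),px(93,95),px(110,100)],.173).round(3))
print("ring",ray(d,[px(190,260),px(217,288),px(217,258)],.01).round(3))
w=load("w1");print("gauge in wrist",ray(w,np.array([[478,470],[440,495]])/1.5,.15))
E
```

```text
dial [[0.533 0.339 0.16 ]
 [0.53  0.314 0.16 ]
 [0.514 0.292 0.16 ]]
col [[0.611 0.306 0.173]
 [0.602 0.294 0.173]
 [0.598 0.283 0.173]]
ring [[0.525 0.243 0.01 ]
 [0.505 0.224 0.01 ]
 [0.527 0.224 0.01 ]]
gauge in wrist [[0.53558464 0.32198297 0.15      ]
 [0.55764612 0.29572806 0.15      ]]
```

Emit:
{"api": "step_arm", "payload": {
  "series": [
    [[90, 5, 2, 0, 0, 0, -10.2], [90, 5, 2, 0, 0, 0, -10.2], [90, 5, 2, 0, 0, 0, -10.2], [90, 5, 2, 0, 0, 0, -10.2], [90, 5, 2, 0, 0, 0, -10.2], [90, 5, 1, 0, 0, 0, -10.2], [90, 5, 1, 0, 0, 0, -10.2], [90, 5, 0, 0, 0, 0, -10.2], [90, 5, 0, 0, 0, 0, -10], [90, 0, 0, 0, 0, 0, 0]]
  ]
}}

```text
time: 2.28
position: [0.4383, 0.2769, 0.2374]
orientation: [[-0.055, -0.015, 0.998], [-0.998, 0.009, -0.055], [-0.008, -1.0, -0.016]]
force: [0.1, -0.4, -0.6]
opening: 0.0598
```

The gauge dial, nearest corner about (0.514, 0.292), would foul the gripper body. So I'll grip with the jaws offset toward -x and -y; the closing finger will slide the block in.

Emit:
{"api": "step_arm", "payload": {
  "series": [
    [[0, -14, -24, 0, -0.5, -0.9, 0], [0, 0, 0, 0, 0, 0, 0], [0, 0, 0, -50, 0, 0, 0], [0, 0, 0, -50, 0, 0, 0], [0, 0, 0, -30, 0, 0, 0], [0, 0, 0, 0, 0, 0, 0]]
  ]
}}

```text
time: 3.02
position: [0.4222, 0.258, 0.1041]
orientation: [[-0.03, 0.001, 1.0], [-1.0, 0.003, -0.03], [-0.003, -1.0, 0.001]]
force: [-0.1, -0.8, 0.4]
opening: 0.0929
```

Emit:
{"api": "step_arm", "payload": {
  "series": [
    [[0, 2, -6, -30, 0, 0, -2], [0, 0, 0, -30, 0, 0, 0], [0, 0, 0, -20, 0, 0, 0], [0, 0, 0, -5, 0, 0, 0], [0, 0, 0, 0, 0, 0, 0]]
  ]
}}

```text
time: 3.65
position: [0.4299, 0.2572, 0.0258]
orientation: [[-0.056, 0.011, 0.998], [-0.998, 0.009, -0.057], [-0.01, -1.0, 0.011]]
force: [0.2, 0.7, 0.1]
opening: 0.0934
```

```bash
python3 - <<'E'
from h import *
c=pic("wrist","w2",scale=1.2); s=bot.sense(); print(s["position"],s["force"])
E
```

```text
[0.43014669 0.25723897 0.02611332] [-0.49830373  0.71329911  0.04421477]
```

View pics/w2.png

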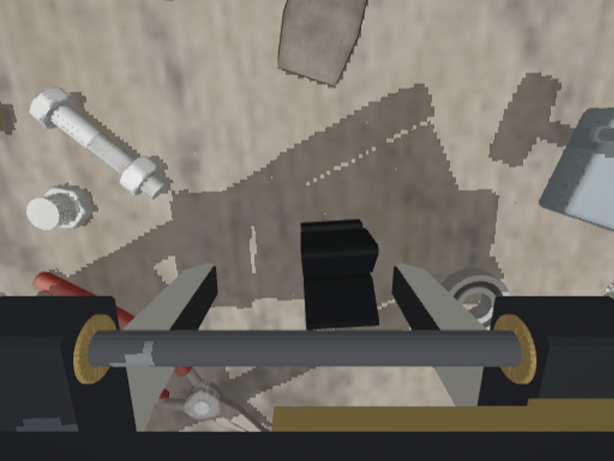

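The fingers straddle the black block at (340,275), clear of the ring at (475,295). Lower and close.

Emit:
{"api": "step_arm", "payload": {
  "series": [
    [[0, 0, -2, -11, 0, 0, 0], [0, 0, 0, 0, 0, 0, 0], [160, 0, 0, 0, 0, 0, 0], [220, 0, 0, 0, 0, 0, 0], [220, 0, 0, 0, 0, 0, 0], [220, 0, 0, 0, 0, 0, 0], [220, 0, 0, 0, 0, 0, 0]]
  ]
}}

```text
time: 4.58
position: [0.4332, 0.2559, 0.0176]
orientation: [[-0.056, 0.018, 0.998], [-0.998, 0.011, -0.056], [-0.012, -1.0, 0.017]]
force: [3.1, -0.8, -1.0]
opening: 0.0478
```

Emit:
{"api": "step_arm", "payload": {
  "series": [
    [[220, 0, 0, 0, 0, 0, 0], [220, 0, 0, 0, 0, 0, 0], [220, 0, 0, 0, 0, 0, 0], [220, 0, 0, 0, 0, 0, 0]]
  ]
}}

```text
time: 5.08
position: [0.4337, 0.256, 0.0179]
orientation: [[-0.056, 0.019, 0.998], [-0.998, 0.012, -0.056], [-0.013, -1.0, 0.018]]
force: [2.6, -1.0, 0.5]
opening: 0.0344
```

```bash
python3 - <<'E'
from h import *
d=load("top0"); im=d["im"].astype(int)
print(im[180,300],im[215,300], im[217,300],im[150,300])
m=(abs(im-im[180,300]).max(2)<16)
m=cv2.morphologyEx(m.astype(np.uint8),cv2.MORPH_OPEN,np.ones((5,5)))
c=blob(im,m,(300,181)); print(c.min(0),c.max(0))
P=ray(d,c,.03)[:,:2]*1000; r=cv2.minAreaRect(P.astype(np.float32)); print(r, cv2.boxPoints(r))
E
```

```text
[100 100  95] [119 145 163] [104 127 144] [ 88  91 104]
[257 147] [341 216]
((563.73876953125, -7.0749664306640625), (277.0789794921875, 219.52182006835938), 82.150634765625) [[ 436.08603 -129.32646]
 [ 653.5511  -159.30637]
 [ 691.3915   115.17653]
 [ 473.92645  145.15643]]
```

Emit:
{"api": "step_arm", "payload": {
  "series": [
    [[220, 0, 0, 40, 0, 0, 0], [220, 0, 0, 50, 0, 0, 0], [220, 0, 0, 50, 0, 0, 0], [220, 0, 0, 50, 0, 0, 0], [220, 0, -20, 20, 0, 0, 10], [220, 0, -40, 0, 0, 0, 10], [220, 0, -40, 0, 0, 0, 10], [220, 0, -40, 0, 0, 0, 10], [220, 10, -40, 0, 0, 0, 10], [220, 0, 0, 0, 0, 0, 0]]
  ]
}}

```text
time: 6.32
position: [0.4283, 0.0694, 0.2212]
orientation: [[0.751, -0.015, 0.66], [-0.66, 0.0, 0.751], [-0.012, -1.0, -0.01]]
force: [-0.3, 1.0, -5.7]
opening: 0.0336
```

Emit:
{"api": "step_arm", "payload": {
  "series": [
    [[220, 20, -32, 0, 0, 0, 8.4], [220, 20, -32, 0, 0, 0, 8.4], [220, 20, -32, 0, 0, 0, 8.4], [220, 20, -32, 0, 0, -0.9, 8.3], [220, 0, 0, 0, 0, 0, 0], [220, 0, 0, 0, 0, 0, 0]]
  ]
}}

```text
time: 7.08
position: [0.5052, -0.056, 0.2143]
orientation: [[0.992, -0.012, 0.128], [-0.128, -0.002, 0.992], [-0.012, -1.0, -0.003]]
force: [-0.3, 0.0, -5.4]
opening: 0.034
```

```bash
python3 - <<'E'
from h import *
c=pic("wrist","w3",scale=1.5); s=bot.sense(); print(s["position"],s["orientation"].round(4).tolist())
E
```

```text
[ 0.50517536 -0.05599556  0.21427461] [[0.9918, -0.012, 0.1269], [-0.1269, -0.002, 0.9919], [-0.0116, -0.9999, -0.0035]]
```

View pics/w3.png

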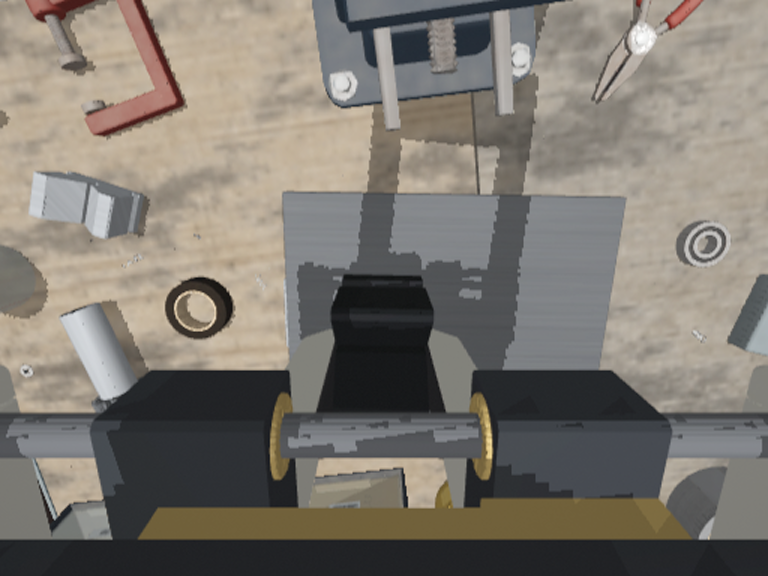

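Plate front corners are at (283,192) and (626,197), and the held block at (382,320). I'll check the plate corners and how far the block's vee is offset in the grip.

```bash
python3 - <<'E'
from h import *
d=load("w3"); s=bot.sense(); p=s["position"]; R=s["orientation"]
print("front corners",ray(d,np.array([[283,192],[626,197]])/1.5,.03).round(4))
g=d["im"].mean(2)
print([(y,round(g[y,245:262].mean())) for y in range(180,245,1)])
foot=p[2]-.0178
for o in(0,.003,.007,.011):
    c=p-o*R[:,0]
    f=lambda t,h: proj(d,np.r_[(c+t*R[:,0])[:2],foot+h])[0].round(1).tolist()
    print(o,"frontfoot",f(-.02,0),"fronttop",f(-.02,.052),"veelip",f(-.0145,.052),"veebot",f(0,.037),"lip2",f(.0145,.052))
E
```

```text
front corners [[ 0.4385 -0.1273  0.03  ]
 [ 0.4777  0.1471  0.03  ]]
[(180, 86), (181, 85), (182, 77), (183, 51), (184, 22), (185, 21), (186, 29), (187, 44), (188, 50), (189, 44), (190, 35), (191, 27), (192, 22), (193, 22), (194, 22), (195, 22), (196, 22), (197, 22), (198, 22), (199, 22), (200, 22), (201, 22), (202, 22), (203, 22), (204, 22), (205, 26), (206, 32), (207, 33), (208, 33), (209, 41), (210, 48), (211, 49), (212, 49), (213, 46), (214, 38), (215, 32), (216, 32), (217, 30), (218, 26), (219, 25), (220, 24), (221, 24), (222, 24), (223, 24), (224, 24), (225, 24), (226, 24), (227, 24), (228, 24), (229, 24), (230, 22), (231, 20), (232, 20), (233, 21), (234, 21), (235, 23), (236, 24), (237, 24), (238, 24), (239, 24), (240, 24), (241, 24), (242, 24), (243, 24), (244, 24)]
0 frontfoot [253.8, 195.1] fronttop [253.6, 223.6] veelip [253.6, 233.8] veebot [253.7, 246.8] lip2 [253.7, 284.5]
0.003 frontfoot [253.8, 190.8] fronttop [253.6, 217.9] veelip [253.6, 228.3] veebot [253.7, 241.9] lip2 [253.6, 279.5]
0.007 frontfoot [253.8, 185.0] fronttop [253.6, 210.3] veelip [253.6, 220.8] veebot [253.7, 235.4] lip2 [253.6, 272.7]
0.011 frontfoot [253.8, 179.2] fronttop [253.6, 202.5] veelip [253.6, 213.2] veebot [253.7, 228.7] lip2 [253.6, 265.9]
```

Emit:
{"api": "step_arm", "payload": {
  "series": [
    [[220, 14, -11, 0, -0.1, -0.7, -0.7], [220, 0, 0, 0, 0, 0, 0], [220, 0, 0, -50, 0, 0, 0], [220, 0, 0, -50, 0, 0, 0], [220, 0, 0, -30, 0, 0, 0], [220, 0, 0, 0, 0, 0, 0]]
  ]
}}

```text
time: 7.88
position: [0.5204, -0.0648, 0.0828]
orientation: [[0.99, 0.004, 0.141], [-0.141, -0.004, 0.99], [0.005, -1.0, -0.003]]
force: [0.1, 0.4, -4.7]
opening: 0.0337
```

Emit:
{"api": "step_arm", "payload": {
  "series": [
    [[220, -1, -2, -15, 0, 0.2, 0], [220, 0, 0, -13, 0, 0, 0], [220, 0, 0, 0, 0, 0, 0]]
  ]
}}

```text
time: 8.25
position: [0.5219, -0.0672, 0.0567]
orientation: [[0.99, 0.006, 0.141], [-0.141, -0.005, 0.99], [0.006, -1.0, -0.004]]
force: [-0.2, 0.4, -4.8]
opening: 0.034
```

Emit:
{"api": "step_arm", "payload": {
  "series": [
    [[220, -3, 0, -4, 0.3, 0.4, 0], [220, 0, 0, -3, 0, 0, 0], [220, 0, 0, -1.5, 0, 0, 0], [220, 0, 0, 0, 0, 0, 0]]
  ]
}}

```text
time: 8.75
position: [0.5202, -0.0676, 0.0496]
orientation: [[0.99, 0.001, 0.141], [-0.141, 0.0, 0.99], [0.001, -1.0, 0.0]]
force: [0.1, -0.8, -4.5]
opening: 0.0339
```

Emit:
{"api": "step_arm", "payload": {
  "series": [
    [[220, 0, 0, -1.5, 0, 0, 0], [220, 0, 0, -1, 0, 0, 0], [220, 0, 0, 0, 0, 0, 0]]
  ]
}}

```text
time: 9.12
position: [0.5206, -0.0677, 0.0479]
orientation: [[0.99, 0.002, 0.141], [-0.141, 0.0, 0.99], [0.002, -1.0, 0.0]]
force: [-1.8, 0.7, -2.3]
opening: 0.0337
```

Emit:
{"api": "step_arm", "payload": {
  "series": [
    [[140, 0, 0, 0, 0, 0, 0], [140, 0, 0, 0, 0, 0, 0], [140, 0, 0, 0, 0, 0, 0], [140, 0, 0, 30, 0, 0, 0], [140, 0, 0, 50, 0, 0, 0], [140, 0, 0, 50, 0, 0, 0], [0, 0, 0, 40, 0, 0, 0], [0, -20, -50, 20, 0, 0, 0], [0, -20, -50, 0, 0, 0, 0], [0, -20, -40, 0, 0, 0, 0]]
  ]
}}

```text
time: 10.38
position: [0.461, -0.2088, 0.2471]
orientation: [[0.991, 0.009, 0.134], [-0.134, -0.003, 0.991], [0.009, -1.0, -0.002]]
force: [-0.4, 0.3, 0.2]
opening: 0.0775
```

```bash
python3 - <<'E'
from h import *
c=pic("wrist","w4",scale=1.5); s=bot.sense(); print(s["position"],s["orientation"].round(4).tolist(),s["opening"])
E
```

```text
[ 0.45892801 -0.21297013  0.24721287] [[0.9906, 0.0076, 0.1364], [-0.1364, -0.0057, 0.9906], [0.0083, -1.0, -0.0046]] 0.08132237795764445
```

View pics/w4.png

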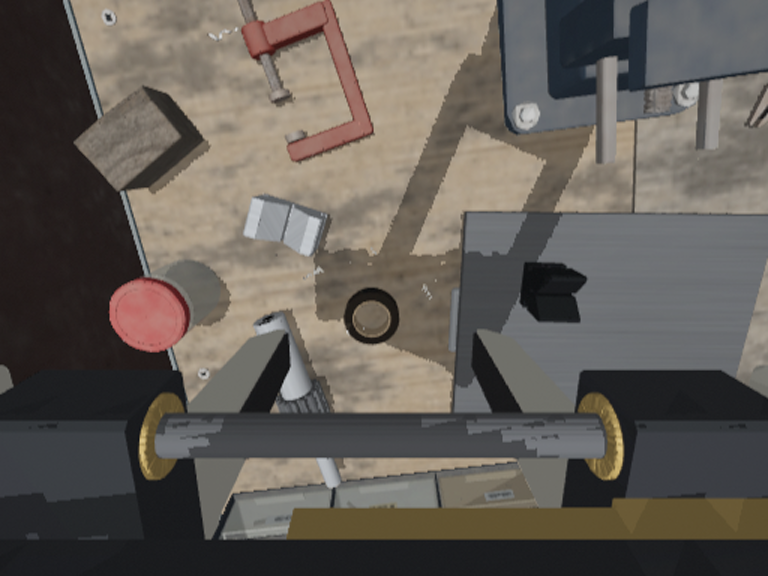

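The bright wide block is at (287,225): top corners about (255,196), (329,214), (310,255) and (245,235), vee line from (290,206) to (282,240). The placed black block is on the plate at (550,290).

```bash
python3 - <<'E'
from h import *
d=load("w4"); im=d["im"].astype(int)
m=(im.max(2)-im.min(2)<28)&(im.mean(2)>110)
m=cv2.morphologyEx(m.astype(np.uint8),cv2.MORPH_OPEN,np.ones((3,3)))
c=blob(im,m,(191,150)); print(c.min(0),c.max(0))
q=cv2.boxPoints(cv2.minAreaRect(c)); print(q*1.5)
for z in(.046,.04): r=cv2.minAreaRect((ray(d,c,z)[:,:2]*1000).astype(np.float32)); print(r)
print("vee",ray(d,np.array([[290,206],[282,240]])/1.5,.027).round(4))
print("corners",ray(d,np.array([[255,196],[329,214],[245,235],[308,254]])/1.5,.046).round(4))
cv2.imwrite('pics/c4.png',np.hstack([cv2.resize(d["im"][x:x+50,y:y+60],(480,400),interpolation=cv2.INTER_CUBIC) for x,y in((125,160),(168,340))])[:,:800])
E
```

```text
[119 131] [213 178]
[[178.5 196.5]
 [319.5 196.5]
 [319.5 267. ]
 [178.5 267. ]]
((427.822021484375, -320.7689208984375), (125.88001251220703, 61.29386901855469), 82.3115463256836)
((428.511962890625, -322.7719421386719), (127.94279479980469, 62.29827117919922), 82.31158447265625)
vee [[ 0.4117 -0.284   0.027 ]
 [ 0.441  -0.2972  0.027 ]]
corners [[ 0.3983 -0.3075  0.046 ]
 [ 0.4216 -0.248   0.046 ]
 [ 0.4296 -0.3232  0.046 ]
 [ 0.4535 -0.2721  0.046 ]]
```

View pics/c4.png

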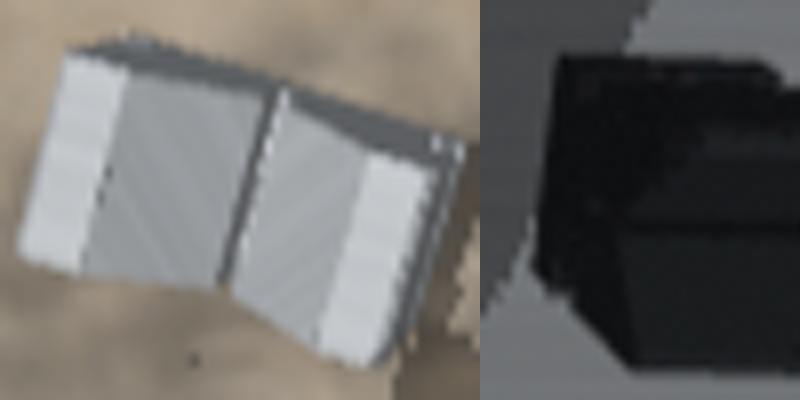

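```bash
python3 - <<'E'
from h import *
d=load("w4"); f=lambda p:np.array(p)/8+[160,125]
P=ray(d,f([[68,52],[440,165],[375,360],[20,258]]),.046)[:,:2]; print(P.round(4),P.mean(0))
v=ray(d,f([[278,95],[228,285]]),.027)[:,:2]; print(v,v.mean(0),np.degrees(np.arctan2(*(v[1]-v[0])[::-1])))
e=P[1]-P[0];e2=P[2]-P[3];print([np.degrees(np.arctan2(x[1],x[0])) for x in(e,e2,P[3]-P[0],P[2]-P[1])])
E
```

```text
[[ 0.399  -0.3096]
 [ 0.4245 -0.2542]
 [ 0.4546 -0.2703]
 [ 0.4302 -0.3245]] [ 0.42710532 -0.28965291]
[[ 0.41138067 -0.28201508]
 [ 0.44189419 -0.2966693 ]] [ 0.42663743 -0.28934219] -25.652816085670338
[np.float64(65.29580184802667), np.float64(65.77092735078115), np.float64(-25.46199715107336), np.float64(-28.12864886291241)]
```

Emit:
{"api": "step_arm", "payload": {
  "series": [
    [[0, -4, -8, 0, 0, 0, -10.7], [0, -4, -8, 0, 0, 0, -10.7], [0, -4, -8, 0, 0, 0, -10.7], [0, -4, -8, 0, 0, 0, -10.7], [0, -4, -8, 0, 0, 0, -10.7], [0, -4, -8, 0, 0, 0, -10.7], [0, -3, -8, 0, 0, 0, -10.7], [0, -3, -8, 0, 0, 0, -10.7], [0, -2, -8, 0, 0, 0, -10.7], [0, 0, -4, 0, 0, 0, -10.7]]
  ]
}}

```text
time: 11.68
position: [0.4265, -0.2925, 0.2488]
orientation: [[-0.431, -0.007, 0.902], [-0.902, -0.009, -0.431], [0.011, -1.0, -0.003]]
force: [0.1, 0.5, 0.4]
opening: 0.0931
```

Emit:
{"api": "step_arm", "payload": {
  "series": [
    [[0, 0, 0, 0, 0, 0, 0], [0, 0, 0, 0, 0, 0, 0]]
  ]
}}

```text
time: 11.92
position: [0.4267, -0.2924, 0.2489]
orientation: [[-0.427, -0.007, 0.904], [-0.904, -0.009, -0.427], [0.011, -1.0, -0.003]]
force: [-0.3, -0.7, 0.5]
opening: 0.0933
```

Emit:
{"api": "step_arm", "payload": {
  "series": [
    [[0, 0, 3, -30, 0.5, -0.4, 0], [0, 0, 0, -50, 0, 0, 0], [0, 0, 0, -50, 0, 0, 0], [0, 0, 0, -50, 0, 0, 0], [0, 0, 0, -25, 0, 0, 0], [0, 0, 0, 0, 0, 0, 0]]
  ]
}}

```text
time: 12.68
position: [0.4273, -0.2877, 0.0404]
orientation: [[-0.406, 0.004, 0.914], [-0.914, -0.003, -0.406], [0.001, -1.0, 0.005]]
force: [-0.2, 1.0, 0.4]
opening: 0.0932
```

Emit:
{"api": "step_arm", "payload": {
  "series": [
    [[0, 0, -1, -20, 0, 0, -1], [0, 0, 0, -8, 0, 0, 0], [0, 0, 0, 0, 0, 0, 0], [220, 0, 0, 0, 0, 0, 0], [220, 0, 0, 0, 0, 0, 0], [220, 0, 0, 0, 0, 0, 0], [220, 0, 0, 0, 0, 0, 0], [220, 0, 0, 0, 0, 0, 0], [220, 0, 0, 0, 0, 0, 0], [220, 0, 0, 0, 0, 0, 0]]
  ]
}}

```text
time: 13.92
position: [0.4305, -0.2912, 0.0192]
orientation: [[-0.416, 0.009, 0.909], [-0.909, -0.008, -0.416], [0.004, -1.0, 0.012]]
force: [-1.7, 0.6, 2.5]
opening: 0.0339
```

Emit:
{"api": "step_arm", "payload": {
  "series": [
    [[220, 0, 0, 0, 0, 0, 0], [220, 0, 0, 0, 0, 0, 0]]
  ]
}}

```text
time: 14.18
position: [0.4305, -0.2911, 0.0192]
orientation: [[-0.416, 0.009, 0.909], [-0.909, -0.008, -0.416], [0.004, -1.0, 0.012]]
force: [-2.2, 0.6, 2.6]
opening: 0.0341
```

Grip is too high for the vee; I'll regrip lower.

Emit:
{"api": "step_arm", "payload": {
  "series": [
    [[150, 0, 0, 0, 0, 0, 0], [150, 0, 0, -5, 0.5, -0.5, 0], [150, 0, 0, -5, 0, 0, 0], [150, 0, 0, 0, 0, 0, 0], [220, 0, 0, 0, 0, 0, 0], [220, 0, 0, 0, 0, 0, 0], [220, 0, 0, 0, 0, 0, 0], [220, 0, 0, 0, 0, 0, 0]]
  ]
}}

```text
time: 15.18
position: [0.4307, -0.2912, 0.0082]
orientation: [[-0.416, 0.019, 0.909], [-0.909, 0.001, -0.417], [-0.009, -1.0, 0.017]]
force: [0.2, -0.3, -0.5]
opening: 0.0339
```

Emit:
{"api": "step_arm", "payload": {
  "series": [
    [[220, 0, 0, 40, 0, 1, 0], [220, 0, 0, 60, 0, 0, 0], [220, 0, 0, 60, 0, 0, 0], [220, 0, 20, 60, 0, 0, 8], [220, 10, 40, 0, 0, 0, 10], [220, 10, 40, 0, 0, 0, 10], [220, 10, 40, 0, 0, 0, 10], [220, 10, 40, 0, 0, 0, 10], [220, 10, 40, 0, 0, 0, 10], [220, 10, 40, 0, 0, 0, 10]]
  ]
}}

```text
time: 16.42
position: [0.4847, -0.0216, 0.2257]
orientation: [[0.71, -0.012, 0.704], [-0.704, -0.005, 0.71], [-0.005, -1.0, -0.012]]
force: [0.1, -0.6, -5.4]
opening: 0.0337
```

Emit:
{"api": "step_arm", "payload": {
  "series": [
    [[220, 10, 30, 0, 0, 0, 10], [220, 10, 30, 0, 0, 0, 10], [220, 10, 15, 0, 0, 0, 10], [220, 10, 5, 0, 0, 0, 7], [220, 0, 0, 0, 0, 0, 0], [220, 0, 0, 0, 0, 0, 0]]
  ]
}}

```text
time: 17.18
position: [0.5219, 0.065, 0.2197]
orientation: [[0.994, -0.016, 0.11], [-0.11, -0.012, 0.994], [-0.015, -1.0, -0.014]]
force: [-0.3, 0.3, -4.9]
opening: 0.0336
```

```bash
python3 - <<'E'
from h import *
c=pic("wrist","w5"); im=c["image"]
d=load("w5"); g=np.clip(im.astype(float)*1.8,0,255).astype(np.uint8)
p=proj(d,[[.5115,-.066,.082],[.529,.063,.2]]).astype(int); print(p)
x,y=p[0]-[50,40]; x=max(x,0)
cv2.imwrite('pics/c5.png',cv2.resize(g[y:y+75,x:x+200],(800,300),interpolation=cv2.INTER_CUBIC)); print(x,y)
E
```

```text
[[137 186]
 [252 231]]
87 146
```

View pics/c5.png

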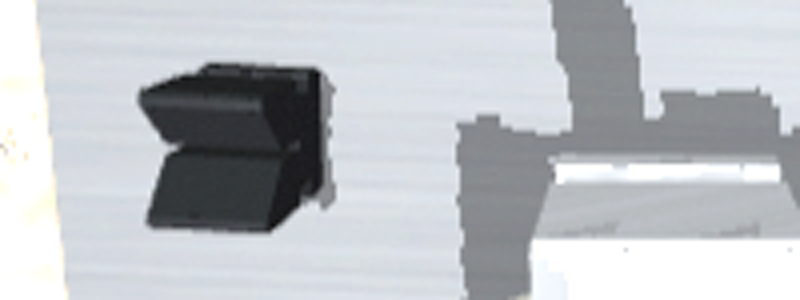

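```bash
python3 - <<'E'
from h import *
d=load("w5"); f=lambda p:np.array(p)/4+[87,146]
v=ray(d,f([[176,149],[282,151]]),.067);print("vee",v.round(4))
print("top front/back",ray(d,f([[142,93],[262,97],[150,228],[270,232]]),.082).round(4))
s=bot.sense();p=s["position"];R=s["orientation"];foot=p[2]-.0082
print("held: pred fronttop",proj(d,np.r_[(p-.031*R[:,0])[:2],foot+.046]),"seen",f([670,160]),f([670,182]), "lip pred",proj(d,np.r_[(p-.0185*R[:,0])[:2],foot+.046]),f([670,238]),"footfront",proj(d,np.r_[(p-.031*R[:,0])[:2],foot]))
E
```

```text
vee [[ 0.51   -0.0794  0.067 ]
 [ 0.5139 -0.0487  0.067 ]]
top front/back [[ 0.4907 -0.078   0.082 ]
 [ 0.4954 -0.0454  0.082 ]
 [ 0.5289 -0.0846  0.082 ]
 [ 0.5337 -0.0509  0.082 ]]
held: pred fronttop [[252.61602922 204.5747177 ]] seen [254.5 186. ] [254.5 191.5] lip pred [[252.63483722 229.00636052]] [254.5 205.5] footfront [[253.78747385 182.5786839 ]]
```

Emit:
{"api": "step_arm", "payload": {
  "series": [
    [[220, 6.5, -0.7, 0, 0.7, -0.9, -1.2], [220, 0, 0, 0, 0, 0, 0], [220, 0, 0, -50, 0, 0, 0], [220, 0, 0, -50, 0, 0, 0], [220, 0, 0, -40, 0, 0, 0], [220, 0, 0, 0, 0, 0, 0]]
  ]
}}

```text
time: 17.98
position: [0.5292, 0.0622, 0.0788]
orientation: [[0.99, 0.006, 0.14], [-0.14, 0.002, 0.99], [0.006, -1.0, 0.002]]
force: [0.1, -1.2, -4.4]
opening: 0.0336
```

Emit:
{"api": "step_arm", "payload": {
  "series": [
    [[220, -1, 2, -20, 0, 0.4, 0], [220, 0, 0, -12, 0, 0, 0], [220, 0, 0, -3, 0, 0, 0], [220, 0, 0, 0, 0, 0, 0]]
  ]
}}

```text
time: 18.48
position: [0.5322, 0.0643, 0.047]
orientation: [[0.99, 0.006, 0.141], [-0.141, 0.002, 0.99], [0.006, -1.0, 0.003]]
force: [0.5, 0.3, -5.7]
opening: 0.0339
```

Emit:
{"api": "step_arm", "payload": {
  "series": [
    [[220, -4, 0, -3, -0.1, 0.4, 0], [220, 0, 0, -3, 0, 0, 0], [220, 0, 0, -2, 0, 0, 0], [220, 0, 0, 0, 0, 0, 0]]
  ]
}}

```text
time: 18.98
position: [0.5291, 0.0643, 0.0401]
orientation: [[0.99, 0.001, 0.141], [-0.141, -0.0, 0.99], [0.001, -1.0, 0.0]]
force: [-0.5, 0.1, -5.2]
opening: 0.0337
```

Emit:
{"api": "step_arm", "payload": {
  "series": [
    [[220, -0.5, 0, -1.5, 0, 0, 0], [220, 0, 0, -1, 0, 0, 0], [220, 0, 0, 0, 0, 0, 0]]
  ]
}}

```text
time: 19.35
position: [0.5289, 0.0643, 0.0385]
orientation: [[0.99, 0.002, 0.141], [-0.141, 0.0, 0.99], [0.002, -1.0, 0.0]]
force: [-1.6, 1.5, -2.5]
opening: 0.0338
```

Emit:
{"api": "step_arm", "payload": {
  "series": [
    [[140, 0, 0, 0, 0, 0, 0], [140, 0, 0, 0, 0, 0, 0], [140, 0, 0, 0, 0, 0, 0], [140, 0, 0, 40, 0, 0, 0], [140, 0, 0, 60, 0, 0, 0], [140, 0, 0, 60, 0, 0, 0], [0, 0, -30, 50, 0, 0, 2], [0, 2, -55, 0, 0, 0, 3], [0, 2, -55, 0, 0, 0, 3], [0, 2, -55, 0, 0, 0, 3]]
  ]
}}

```text
time: 20.6
position: [0.5356, -0.1327, 0.2589]
orientation: [[0.998, 0.011, -0.064], [0.064, -0.002, 0.998], [0.011, -1.0, -0.002]]
force: [0.3, 0.9, -0.9]
opening: 0.0772
```

Emit:
{"api": "step_arm", "payload": {
  "series": [
    [[0, 2, -55, 0, 0, 0, 3], [0, 2, -55, 0, 0, 0, 3], [0, 0, -45, 0, 0, 0, 2], [0, 0, 0, 0, 0, 0, 0], [0, 0, 0, 0, 0, 0, 0]]
  ]
}}

```text
time: 21.22
position: [0.5388, -0.2967, 0.2594]
orientation: [[0.979, 0.013, -0.202], [0.202, -0.001, 0.979], [0.013, -1.0, -0.004]]
force: [-0.2, 0.1, -0.0]
opening: 0.0928
```

```bash
python3 - <<'E'
from h import *
c=pic("wrist","w6",scale=1.5); s=bot.sense(); print(s["position"],s["orientation"].round(4).tolist(),s["opening"],s["time"])
E
```

```text
[ 0.53880207 -0.29650286  0.25934295] [[0.9792, 0.0132, -0.2026], [0.2027, -0.0013, 0.9792], [0.0126, -0.9999, -0.0039]] 0.09294742319964966 21.275
```

View pics/w6.png

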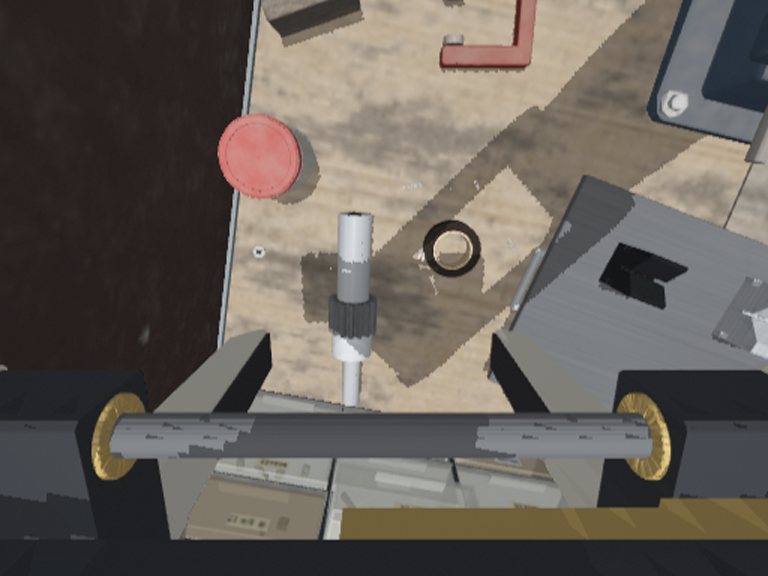

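The shaft lies vertically in the image: thick end (355,213), pinion at (329-376, 294-337), collar at (352,348), thin end at (350,405). The narrow and wide blocks stand on the plate at the right.

```bash
python3 - <<'E'
from h import *
d=load("w6"); f=lambda p:np.array(p)/1.5
print("pinion ends",ray(d,f([[352.5,294],[352.5,337]]),.048).round(4))
a=ray(d,f([[355,214],[353,245],[352.5,316],[350.5,385]]),.03).round(4);print(a)
v=a[1]-a[3];print(np.degrees(np.arctan2(v[1],v[0])))
print("thick end top",ray(d,f([355,213]),.04),"thin end",ray(d,f([350.5,406]),.033))
print("cabinet edge",ray(d,f([[260,390],[380,410]]),.25).round(3),ray(d,f([[260,390],[380,410]]),.0).round(3))
E
```

```text
pinion ends [[ 0.5851 -0.3141  0.048 ]
 [ 0.6275 -0.3062  0.048 ]]
[[ 0.5145 -0.3262  0.03  ]
 [ 0.5434 -0.3227  0.03  ]
 [ 0.6133 -0.3101  0.03  ]
 [ 0.6886 -0.2981  0.03  ]]
-170.38417305674346
thick end top [[ 0.51238171 -0.3260309   0.04      ]] thin end [[ 0.71103817 -0.29368287  0.033     ]]
cabinet edge [[ 0.574 -0.346  0.25 ]
 [ 0.573 -0.29   0.25 ]] [[ 0.733 -0.395  0.   ]
 [ 0.73  -0.258  0.   ]]
```

Emit:
{"api": "step_arm", "payload": {
  "series": [
    [[0, 36, -7, 0, 0, 0.7, -2], [0, 35, -6, 0, 0, 0, 0], [0, 0, 0, 0, 0, 0, 0], [0, 0, 0, -60, 0, 0, 0], [0, 0, 0, -60, 0, 0, 0], [0, 0, 0, -50, 0, 0, 0], [0, 0, 0, 0, 0, 0, 0]]
  ]
}}

```text
time: 22.15
position: [0.6114, -0.2994, 0.0889]
orientation: [[0.984, 0.003, -0.176], [0.176, -0.003, 0.984], [0.003, -1.0, -0.003]]
force: [-0.0, 0.3, -0.3]
opening: 0.0931
```

Emit:
{"api": "step_arm", "payload": {
  "series": [
    [[0, -1, -11, 0, 0, 0, 0], [0, 0, 0, -40, 0, 0, 0], [0, 0, 0, -25, 0, 0, 0], [0, 0, 0, 0, 0, 0, 0]]
  ]
}}

```text
time: 22.65
position: [0.6173, -0.3163, 0.0384]
orientation: [[0.984, 0.02, -0.177], [0.177, -0.014, 0.984], [0.017, -1.0, -0.017]]
force: [0.5, 0.6, -0.5]
opening: 0.0933
```

Emit:
{"api": "step_arm", "payload": {
  "series": [
    [[0, 0, 0, 0, 0, 0, 0], [0, -6, 5, -15, 0.8, 1.1, 0], [0, 0, 0, 0, 0, 0, 0], [0, 0, 0, 0, 0, 0, 0]]
  ]
}}

```text
time: 23.15
position: [0.6147, -0.3138, 0.0304]
orientation: [[0.984, 0.008, -0.177], [0.177, -0.004, 0.984], [0.007, -1.0, -0.005]]
force: [0.7, 0.1, -0.5]
opening: 0.0928
```

Emit:
{"api": "step_arm", "payload": {
  "series": [
    [[0, -5, 4, -10, 0.2, 0.5, 0], [0, 0, 0, -10, 0, 0, 0], [0, 0, 0, -3, 0, 0, 0], [0, 0, 0, 0, 0, 0, 0]]
  ]
}}

```text
time: 23.65
position: [0.6088, -0.309, 0.005]
orientation: [[0.984, -0.003, -0.177], [0.177, 0.0, 0.984], [-0.003, -1.0, 0.001]]
force: [1.0, -0.1, -0.5]
opening: 0.0931
```

Emit:
{"api": "step_arm", "payload": {
  "series": [
    [[230, 0, 0, 1, 0, 0, 0], [230, 0, 0, 0, 0, 0, 0], [230, 0, 0, 0, 0, 0, 0], [230, 0, 0, 0, 0, 0, 0], [230, 0, 0, 0, 0, 0, 0], [230, 0, 0, 0, 0, 0, 0], [230, 0, 0, 0, 0, 0, 0]]
  ]
}}

```text
time: 24.52
position: [0.6098, -0.3107, 0.0077]
orientation: [[0.984, -0.0, -0.177], [0.177, -0.002, 0.984], [-0.0, -1.0, -0.002]]
force: [1.4, -0.9, 0.1]
opening: 0.048
```

Emit:
{"api": "step_arm", "payload": {
  "series": [
    [[230, 0, 0, 0, 0, 0, 0], [230, 0, 0, 25, 0, 0, 0], [230, 0, 0, 25, 0, 0, 0], [230, 0, 0, 0, 0, 0, 0]]
  ]
}}

```text
time: 25.02
position: [0.6057, -0.3075, 0.0525]
orientation: [[0.984, -0.009, -0.177], [0.177, 0.004, 0.984], [-0.008, -1.0, 0.006]]
force: [1.1, -0.8, -7.4]
opening: 0.0477
```

Emit:
{"api": "step_arm", "payload": {
  "series": [
    [[230, 0, 0, 55, 0, 0, 0], [230, 0, 0, 55, 0, 0, 0], [230, -10, 10, 50, 0, 0, 0], [230, -30, 30, 20, 0, 0, -4], [230, -20, 40, 0, 0, 0, -10], [230, -10, 40, 0, 0, 0, -10], [230, 0, 40, 0, 0, 0, -10], [230, 0, 40, 0, 0, 0, -10], [230, 0, 40, 0, 0, 0, -10], [230, 0, 30, 0, 0, 0, -10]]
  ]
}}

```text
time: 26.28
position: [0.5204, -0.0251, 0.2091]
orientation: [[0.558, -0.009, 0.829], [-0.829, 0.042, 0.558], [-0.04, -0.999, 0.017]]
force: [0.5, -0.1, -7.3]
opening: 0.048
```

Emit:
{"api": "step_arm", "payload": {
  "series": [
    [[230, 0, 20, 0, 0, 0, -10], [230, 0, 10, 0, 0, 0, -10], [230, 0, 10, 0, 0, 0, -10], [230, 0, 5, 0, 0, 0, -8], [230, 0, 0, 0, 0, 0, 0], [230, 0, 0, 0, 0, 0, 0]]
  ]
}}

```text
time: 27.02
position: [0.5131, 0.0254, 0.1952]
orientation: [[-0.085, 0.001, 0.996], [-0.995, 0.045, -0.085], [-0.044, -0.999, -0.003]]
force: [-0.3, 0.1, -8.4]
opening: 0.0476
```

Emit:
{"api": "step_arm", "payload": {
  "series": [
    [[230, 8.5, -19, 0, -2.6, 0, -3], [230, 0, 0, 0, 0, 0, 0], [230, 0, 0, 0, 0, 0, 0]]
  ]
}}

```text
time: 27.4
position: [0.5207, 0.0057, 0.1933]
orientation: [[-0.132, -0.002, 0.991], [-0.991, -0.0, -0.132], [0.001, -1.0, -0.002]]
force: [0.1, 0.6, -7.8]
opening: 0.048
```

```bash
python3 - <<'E'
from h import *
c=pic("wrist","w7",scale=1.5); s=bot.sense(); print(s["position"],s["orientation"].round(4).tolist(),s["wrist_torque"].round(2))
E
```

```text
[0.52075289 0.00562911 0.19336727] [[-0.1325, -0.0015, 0.9912], [-0.9912, -0.0008, -0.1325], [0.0009, -1.0, -0.0014]] [-0.04  0.   -0.01]
```

View pics/w7.png

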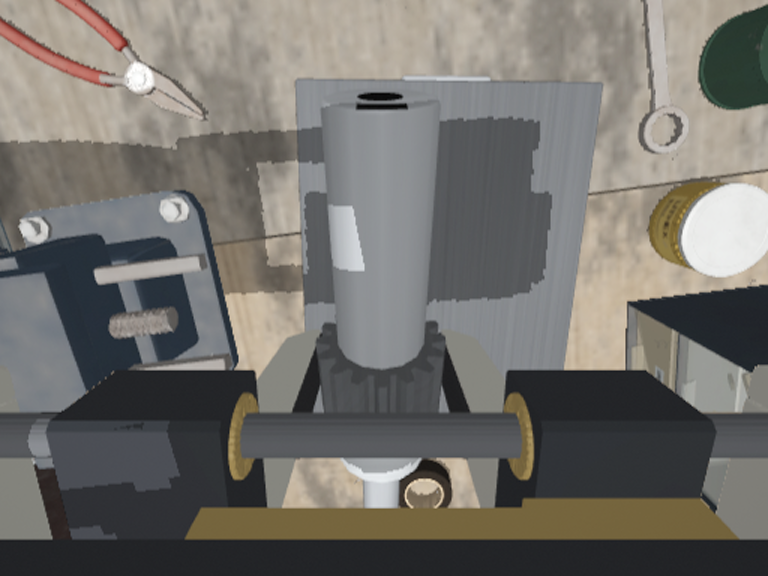

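The shaft is held with its thick end to the left, end face about (380,99), over the blocks, which it hides.

```bash
python3 - <<'E'
from h import *
d=load("w7"); print(ray(d,np.array([[380,97],[381,103],[382,360]])/1.5,.2097).round(4))
d=load("w6"); c=np.array([[x,y] for x,y in [(620,243),(688,268),(665,308),(598,278)]])/1.5; P=ray(d,c,.082); print(P.round(4),P.mean(0))
im=d["im"]; cv2.imwrite('pics/c6.png',cv2.resize(im[150:250,390:512],(732,600),interpolation=cv2.INTER_CUBIC))
E
```

```text
[[0.5332 0.101  0.2097]
 [0.5333 0.0992 0.2097]
 [0.5217 0.0085 0.2097]]
[[ 0.4872 -0.1088  0.082 ]
 [ 0.4957 -0.0464  0.082 ]
 [ 0.5325 -0.0515  0.082 ]
 [ 0.5189 -0.1162  0.082 ]] [ 0.50854969 -0.08073053  0.082     ]
```

View pics/c6.png

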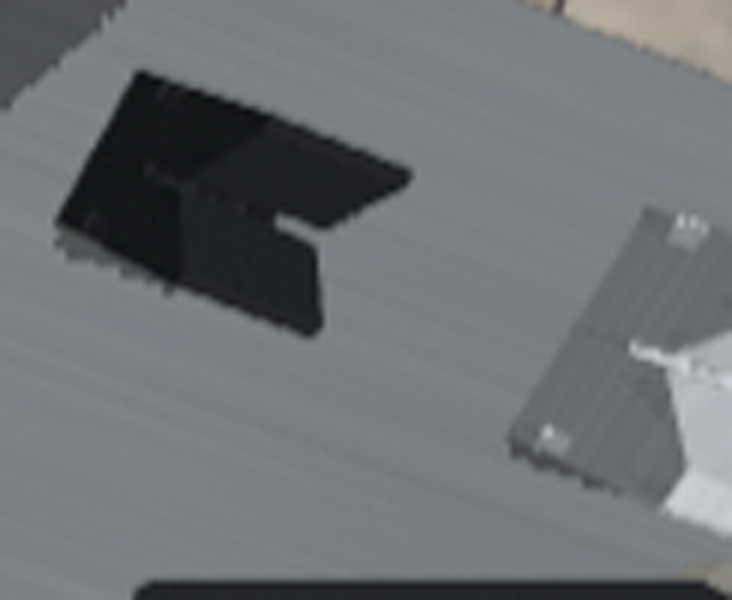

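```bash
python3 - <<'E'
from h import *
d=load("w6"); f=lambda p:np.array(p)/6+[390,150]
w=ray(d,f([[510,440],[645,207]]),.03); n=ray(d,f([[140,72],[57,225]]),.03)
print("wide inner face foot",w.round(4),w.mean(0).round(4)); print("narrow outer foot",n.round(4),n.mean(0).round(4))
print("vee inner ends",ray(d,f([632,347]),.057).round(4),ray(d,f([280,222]),.067).round(4))
E
```

```text
wide inner face foot [[0.5601 0.0454 0.03  ]
 [0.4973 0.0519 0.03  ]] [0.5287 0.0486 0.03  ]
narrow outer foot [[ 0.4908 -0.078   0.03  ]
 [ 0.5301 -0.0842  0.03  ]] [ 0.5104 -0.0811  0.03  ]
vee inner ends [[0.5264 0.0386 0.057 ]] [[ 0.5134 -0.0584  0.067 ]]
```

Emit:
{"api": "step_arm", "payload": {
  "series": [
    [[230, 2, 4, 0, 0, 0, -0.4], [230, 0, 0, -40, 0, 0, 0], [230, 0, 0, -40, 0, 0, 0], [230, 0, 0, -20, 0, 0, 0], [230, 0, 0, 0, 0, 0, 0], [230, 0, 0, 0, 0, 0, 0]]
  ]
}}

```text
time: 28.2
position: [0.5241, 0.0117, 0.0934]
orientation: [[-0.138, 0.003, 0.99], [-0.99, 0.001, -0.138], [-0.002, -1.0, 0.002]]
force: [-0.2, -0.6, -7.3]
opening: 0.0476
```

Emit:
{"api": "step_arm", "payload": {
  "series": [
    [[230, -1, -2, -10, 0, 0.1, 0], [230, 0, 0, -7, 0, 0, 0], [230, 0, 0, 0, 0, 0, 0], [230, 0, 0, 0, 0, 0, 0]]
  ]
}}

```text
time: 28.7
position: [0.5248, 0.0099, 0.0784]
orientation: [[-0.138, 0.005, 0.99], [-0.99, 0.002, -0.138], [-0.002, -1.0, 0.005]]
force: [-2.1, 0.5, -5.8]
opening: 0.0478
```

Emit:
{"api": "step_arm", "payload": {
  "series": [
    [[230, -2.5, -1, -3, 0, 0.3, 0], [230, 0, 0, 0, 0, 0, 0], [230, 0, 0, 0, 0, 0, 0]]
  ]
}}

```text
time: 29.08
position: [0.5233, 0.0089, 0.0762]
orientation: [[-0.137, 0.002, 0.991], [-0.991, 0.002, -0.137], [-0.002, -1.0, 0.002]]
force: [-0.6, 2.2, -5.8]
opening: 0.0474
```

Emit:
{"api": "step_arm", "payload": {
  "series": [
    [[230, 0, 0, -4, 0, 0, 0], [230, 0, 0, 0, 0, 0, 0], [230, 0, 0, 0, 0, 0, 0]]
  ]
}}

```text
time: 29.45
position: [0.5235, 0.0091, 0.072]
orientation: [[-0.137, 0.002, 0.991], [-0.991, 0.002, -0.137], [-0.002, -1.0, 0.002]]
force: [-0.1, 1.0, -5.6]
opening: 0.0477
```

```bash
python3 - <<'E'
from h import *
c=pic("wrist","w8",scale=1.5); s=bot.sense(); print(s["position"],s["force"].round(2),s["wrist_torque"].round(2))
c=pic("scene","s2",crop=(225,170,375,270),scale=5)
E
```

```text
[0.52345039 0.00914362 0.07198863] [-1.14  2.04 -5.7 ] [ 0.09  0.21 -0.04]
```

View pics/s2.png

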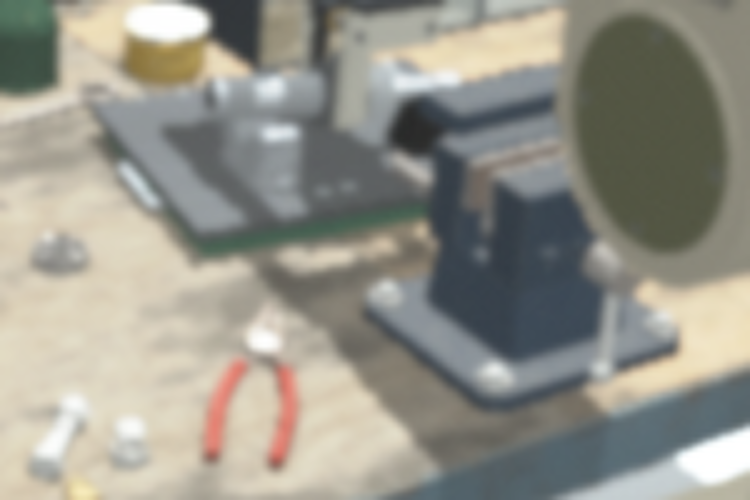

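The thick end at (270,95) sits straight over the wide block at (265,155). Keep lowering.

Emit:
{"api": "step_arm", "payload": {
  "series": [
    [[230, 0, -1, -3, 0, 0, 0], [230, 0, 0, -1.5, 0, 0, 0], [230, 0, 0, 0, 0, 0, 0], [230, 0, 0, 0, 0, 0, 0]]
  ]
}}

```text
time: 30.05
position: [0.5236, 0.0083, 0.0674]
orientation: [[-0.137, 0.003, 0.991], [-0.991, 0.002, -0.137], [-0.003, -1.0, 0.002]]
force: [-1.0, 2.3, -4.3]
opening: 0.0478
```

Emit:
{"api": "step_arm", "payload": {
  "series": [
    [[230, 0, 0, -1.5, 0, 0, 0], [230, 0, 0, 0, 0, 0, 0], [230, 0, 0, -1, 0, 0, 0], [230, 0, 0, 0, 0, 0, 0]]
  ]
}}

```text
time: 30.55
position: [0.5237, 0.0085, 0.065]
orientation: [[-0.137, 0.003, 0.991], [-0.991, 0.003, -0.137], [-0.003, -1.0, 0.002]]
force: [-1.2, 3.7, -4.7]
opening: 0.0475
```

Emit:
{"api": "step_arm", "payload": {
  "series": [
    [[230, 0, 0, -1, 0, 0, 0], [230, 0, 0, 0, 0, 0, 0], [230, 0, 0, -1, 0, 0, 0], [230, 0, 0, 0, 0, 0, 0]]
  ]
}}

```text
time: 31.05
position: [0.5238, 0.0085, 0.065]
orientation: [[-0.137, 0.003, 0.991], [-0.991, 0.003, -0.137], [-0.003, -1.0, 0.002]]
force: [-2.6, 2.5, -5.6]
opening: 0.0476
```

Emit:
{"api": "step_arm", "payload": {
  "series": [
    [[230, 0, 0, -2, 0, 0, 0], [230, 0, 0, -2, 0, 0, 0], [230, 0, 0, 0, 0, 0, 0]]
  ]
}}

```text
time: 31.42
position: [0.524, 0.0085, 0.0649]
orientation: [[-0.137, 0.002, 0.991], [-0.991, 0.002, -0.137], [-0.003, -1.0, 0.002]]
force: [-1.5, 3.2, -7.1]
opening: 0.0473
```

```bash
python3 - <<'E'
from h import *
for i in range(4):
    s=bot.sense(); print(s["time"],s["position"].round(4),s["force"].round(2),s["wrist_torque"].round(2),s["joint_efforts"].round(1)); bot.camera("wrist")
E
```

```text
31.425 [0.524  0.0085 0.0649] [-1.54  3.18 -7.08] [ 0.22  0.41 -0.18] [ -1.1 -51.9 -49.7  -0.6  -0.6  -0.2]
31.475 [0.5241 0.0084 0.0649] [-5.35  3.52  1.34] [ 0.27  0.89 -0.2 ] [ -1.1 -49.3 -47.8  -0.6  -1.3  -0.2]
31.525 [0.5241 0.0084 0.0649] [-5.12  2.66  2.28] [ 0.23  1.   -0.16] [ -1.2 -47.8 -46.9  -0.5  -2.   -0.1]
31.575 [0.5242 0.0084 0.0649] [-5.78  2.59  1.07] [ 0.17  0.92 -0.12] [ -1.2 -47.8 -47.   -0.5  -2.   -0.1]
```

Emit:
{"api": "step_arm", "payload": {
  "series": [
    [[230, 0, 0, -4, 0, 0, 0], [230, 0, 0, 0, 0, 0, 0], [230, 0, 0, 0, 0, 0, 0]]
  ]
}}

```text
time: 32.0
position: [0.5238, 0.0084, 0.0636]
orientation: [[-0.137, 0.002, 0.991], [-0.991, 0.002, -0.137], [-0.002, -1.0, 0.001]]
force: [-1.6, 2.2, -3.9]
opening: 0.0478
```

Emit:
{"api": "step_arm", "payload": {
  "series": [
    [[230, 0, 0, -3, 0, 0, 0], [230, 0, 0, -1, 0, 0, 0], [230, 0, 0, 0, 0, 0, 0], [230, 0, 0, 0, 0, 0, 0]]
  ]
}}

```text
time: 32.5
position: [0.5238, 0.0083, 0.0632]
orientation: [[-0.136, 0.001, 0.991], [-0.991, 0.002, -0.136], [-0.002, -1.0, 0.0]]
force: [-2.9, 2.9, -1.1]
opening: 0.0478
```

Emit:
{"api": "step_arm", "payload": {
  "series": [
    [[115, 0, 0, 0, 0, 0, 0], [100, 0, 0, 0, 0, 0, 0], [70, 0, 0, 0, 0, 0, 0], [50, 0, 0, 0, 0, 0, 0], [50, 0, 0, 0, 0, 0, 0], [50, 0, 0, 0, 0, 0, 0]]
  ]
}}

```text
time: 33.25
position: [0.527, 0.007, 0.0648]
orientation: [[-0.136, 0.007, 0.991], [-0.991, 0.0, -0.136], [-0.001, -1.0, 0.007]]
force: [0.0, 0.1, 0.6]
opening: 0.0746
```

Emit:
{"api": "step_arm", "payload": {
  "series": [
    [[50, 0, 0, 20, 0, 0, 0], [50, 0, 0, 40, 0, 0, 0], [50, 0, 0, 50, 0, 0, 0], [50, 0, 0, 50, 0, 0, 0], [50, 0, 0, 50, 0, 0, 0], [50, 0, 55, 10, 0, 0, 0], [50, 0, 55, 0, 0, 0, 0], [50, 0, 55, 0, 0, 0, 0], [50, 0, 30, 0, 0, 0, 0], [50, 0, 0, 0, 0, 0, 0]]
  ]
}}

```text
time: 34.5
position: [0.5242, 0.2071, 0.2923]
orientation: [[-0.139, 0.008, 0.99], [-0.99, 0.001, -0.139], [-0.003, -1.0, 0.008]]
force: [-0.0, -0.1, -0.0]
opening: 0.075
```

```bash
python3 - <<'E'
from h import *
s=bot.sense(); print(s["position"],s["orientation"].round(3).tolist(),s["opening"])
c=pic("top","t2",crop=(180,110,380,230),scale=4)
E
```

```text
[0.52422944 0.2071432  0.29234428] [[-0.139, 0.008, 0.99], [-0.99, 0.001, -0.139], [-0.003, -1.0, 0.008]] 0.07502167722754624
```

View pics/t2.png

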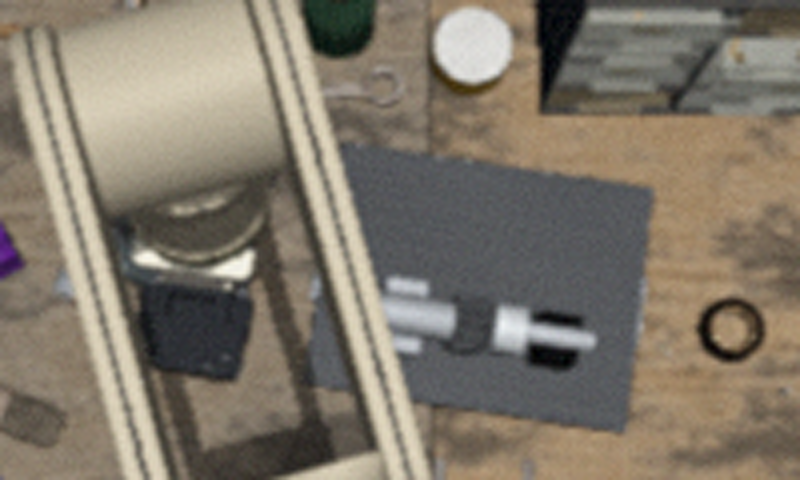

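The shaft lies in both vees: thick end on the bright block at (405,315), pinion (473,322), collar (512,328), thin end over the black block (555,338). Now the gauge.

Emit:
{"api": "step_arm", "payload": {
  "series": [
    [[50, 2, 15, 0, 0, 0, 10], [50, 2, 15, 0, 0, 0, 10], [50, 2, 15, 0, 0, 0, 10], [50, 2, 15, 0, 0, 0, 10], [50, 2, 15, 0, 0, 0, 10], [50, 2, 15, 0, 0, 0, 10], [50, 2, 10, 0, 0, 0, 10], [50, 2, 5, 0, 0, 0.4, 7], [50, 0, 0, 0, 0, 0, 0], [50, 0, 0, 0, 0, 0, 0]]
  ]
}}

```text
time: 35.8
position: [0.5448, 0.2983, 0.2919]
orientation: [[0.942, -0.004, 0.336], [-0.336, 0.004, 0.942], [-0.005, -1.0, 0.002]]
force: [-0.4, 0.0, -0.3]
opening: 0.0748
```

```bash
python3 - <<'E'
from h import *
c=pic("wrist","w9",scale=1.5); s=bot.sense(); print(s["position"],s["orientation"].round(3).tolist(),s["time"])
d=load("t2"); f=lambda p:np.array(p)/4+[180,110]
for n,p,z in(("pinion",(473,322),.1),("collar",(512,328),.095),("thinend",(597,340),.085),("thinbase",(532,334),.085),("collar ends",[(494,326),(530,331)],.095)): print(n,ray(d,f(p),z).round(4).tolist())
d=load("top0"); P=ray(d,np.array([[130,100],[172,122],[135,207],[82,190]])/5+[190,140],.024);print(P.round(3),P.mean(0))
E
```

```text
[0.54482518 0.29829166 0.29189412] [[0.942, -0.004, 0.336], [-0.336, 0.004, 0.942], [-0.005, -1.0, 0.002]] 35.85
pinion [[0.5166, 0.0053, 0.1]]
collar [[0.5127, -0.0273, 0.095]]
thinend [[0.505, -0.0991, 0.085]]
thinbase [[0.5096, -0.0452, 0.085]]
collar ends [[0.5143, -0.0125, 0.095], [0.5104, -0.0421, 0.095]]
[[0.637 0.287 0.024]
 [0.621 0.257 0.024]
 [0.56  0.281 0.024]
 [0.572 0.319 0.024]] [0.59754792 0.28580747 0.024     ]
```

View pics/w9.png

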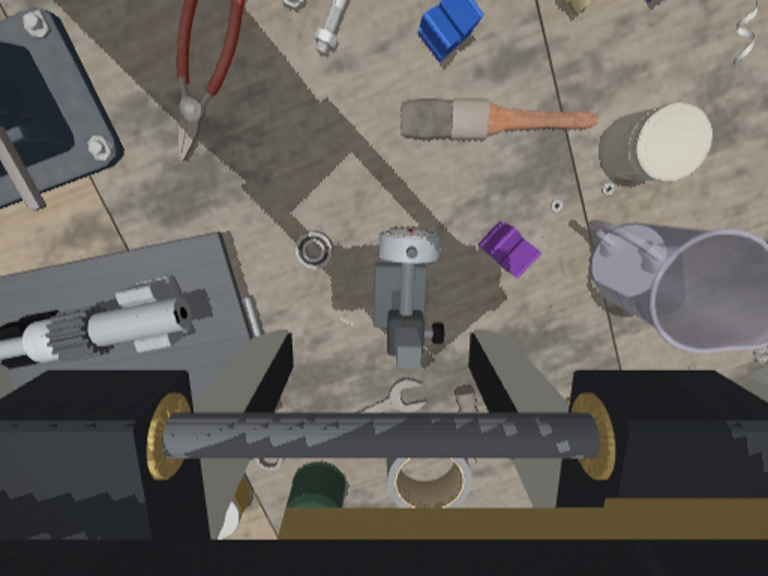

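```bash
python3 - <<'E'
from h import *
d=load("w9"); g=d["im"].mean(2)
print([(y,round(g[y,268:273].mean())) for y in range(204,250)])
for y in(236,241,214,175,185): print(y,g[y,250:300].round().astype(int).tolist())
print(proj(d,[[.602,.294,.173],[.602,.294,.135]]))
E
```

```text
[(204, 121), (205, 121), (206, 121), (207, 121), (208, 121), (209, 113), (210, 84), (211, 50), (212, 57), (213, 65), (214, 69), (215, 71), (216, 71), (217, 71), (218, 78), (219, 86), (220, 86), (221, 86), (222, 87), (223, 87), (224, 87), (225, 87), (226, 87), (227, 87), (228, 87), (229, 87), (230, 95), (231, 113), (232, 125), (233, 128), (234, 128), (235, 127), (236, 127), (237, 127), (238, 127), (239, 127), (240, 126), (241, 126), (242, 125), (243, 125), (244, 125), (245, 120), (246, 113), (247, 115), (248, 117), (249, 121)]
236 [118, 119, 120, 122, 123, 125, 125, 127, 116, 100, 90, 77, 76, 83, 84, 118, 127, 127, 126, 128, 128, 127, 128, 127, 126, 126, 125, 126, 127, 128, 120, 81, 91, 90, 86, 78, 99, 72, 113, 96, 98, 101, 123, 126, 126, 129, 133, 137, 140, 139]
241 [129, 138, 138, 132, 126, 125, 124, 128, 130, 130, 132, 133, 136, 138, 98, 121, 126, 126, 127, 127, 126, 125, 125, 125, 127, 126, 127, 128, 129, 126, 102, 82, 80, 78, 76, 74, 72, 93, 93, 93, 111, 111, 112, 114, 115, 117, 119, 120, 121, 122]
214 [101, 102, 102, 102, 101, 101, 101, 101, 64, 62, 67, 70, 71, 72, 72, 71, 70, 71, 70, 67, 67, 70, 70, 70, 69, 69, 70, 70, 70, 69, 69, 67, 63, 76, 88, 91, 92, 92, 91, 77, 78, 78, 77, 76, 82, 92, 95, 94, 93, 93]
175 [77, 72, 72, 72, 71, 71, 74, 75, 75, 74, 75, 74, 75, 75, 72, 88, 89, 98, 136, 138, 148, 152, 163, 159, 147, 150, 147, 146, 145, 129, 126, 117, 111, 111, 110, 95, 85, 87, 89, 91, 93, 94, 92, 91, 93, 95, 96, 96, 95, 94]
185 [97, 105, 105, 105, 105, 106, 105, 106, 106, 106, 106, 106, 106, 106, 105, 104, 105, 100, 109, 115, 121, 128, 125, 119, 113, 104, 91, 105, 106, 106, 106, 106, 106, 100, 87, 92, 89, 87, 87, 88, 90, 93, 93, 93, 93, 93, 93, 94, 95, 95]
[[267.28041769 235.39355484]
 [265.73566289 222.40156498]]
```

```bash
python3 - <<'E'
from h import *
d=load("w9"); f=lambda p:np.array(p)/1.5
c=ray(d,[[272.5,238]],.173); print("col",c.round(4), "corners",ray(d,[[264.5,230.5],[280.5,230.5],[264.5,245.5],[280.5,245.5]],.173).round(4)[:,:2].tolist())
a=lambda v:np.degrees(np.arctan2(v[1],v[0]))
D=ray(d,f([[379,240],[440,240],[410,240]]),.136);print("dial",D.round(4),"yaw from dial",a(c[0]-D[2]), "dial width",np.linalg.norm(D[0]-D[1]))
B=ray(d,f([[377,264],[374,325]]),.024);print("base edge",B.round(4),a(B[1]-B[0]))
A=ray(d,f([[407,275],[404,312]]),.13);print("arm",a(A[1]-A[0]))
# shaft from this view
S=ray(d,f([[183,313],[90,329]]),.08);print("thick end face centre, axis",S.round(4))
E
```

```text
col [[0.6068 0.2984 0.173 ]] corners [[0.5955, 0.293], [0.6014, 0.3094], [0.6124, 0.2872], [0.6183, 0.3038]]
dial [[0.5243 0.3049 0.136 ]
 [0.54   0.3487 0.136 ]
 [0.5323 0.3271 0.136 ]] yaw from dial -21.10579721217563 dial width 0.046566252883169616
base edge [[0.5644 0.2883 0.024 ]
 [0.627  0.2623 0.024 ]] -22.511129551571564
arm -23.204586056838025
thick end face centre, axis [[0.5359 0.1057 0.08  ]
 [0.5207 0.0157 0.08  ]]
```

Emit:
{"api": "step_arm", "payload": {
  "series": [
    [[50, 31, 0, 0, 0, 0, -1.5], [50, 31, 0, 0, 0, 0, 0], [50, 0, 0, 0, 0, 0, 0], [50, 0, 0, -50, 0, 0, 0], [50, 0, 0, -40, 0, 0, 0], [50, 0, 0, 0, 0, 0, 0], [50, 0, 0, 0, 0, 0, 0]]
  ]
}}

```text
time: 36.72
position: [0.6072, 0.2963, 0.2043]
orientation: [[0.929, 0.0, 0.371], [-0.371, 0.006, 0.928], [-0.002, -1.0, 0.005]]
force: [-0.4, 0.5, 1.2]
opening: 0.0751
```

Emit:
{"api": "step_arm", "payload": {
  "series": [
    [[50, 0, 2, -25, -0.3, 0, 0], [50, 0, 0, -20, 0, 0, 0], [50, 0, 0, 0, 0, 0, 0], [50, 0, 0, 0, 0, 0, 0]]
  ]
}}

```text
time: 37.22
position: [0.6104, 0.2997, 0.167]
orientation: [[0.928, 0.01, 0.372], [-0.372, 0.005, 0.928], [0.008, -1.0, 0.008]]
force: [0.8, 0.8, 0.3]
opening: 0.0748
```

Emit:
{"api": "step_arm", "payload": {
  "series": [
    [[50, -4, -2, -12, -0.3, 0.6, 0], [50, 0, 0, -10, 0, 0, 0], [50, 0, 0, 0, 0, 0, 0], [50, 0, 0, 0, 0, 0, 0]]
  ]
}}

```text
time: 37.72
position: [0.6067, 0.2977, 0.145]
orientation: [[0.928, 0.001, 0.372], [-0.372, -0.0, 0.928], [0.001, -1.0, 0.0]]
force: [-1.0, 0.3, 0.4]
opening: 0.075
```

Emit:
{"api": "step_arm", "payload": {
  "series": [
    [[50, 0, 0, -2, 0, 0, 0], [200, 0, 0, 0, 0, 0, 0], [200, 0, 0, 0, 0, 0, 0], [230, 0, 0, 0, 0, 0, 0], [230, 0, 0, 0, 0, 0, 0], [230, 0, 0, 0, 0, 0, 0], [230, 0, 0, 0, 0, 0, 0], [230, 0, 0, 0, 0, 0, 0], [230, 0, 0, 0, 0, 0, 0], [230, 0, 0, 0, 0, 0, 0]]
  ]
}}

```text
time: 38.98
position: [0.6074, 0.298, 0.1438]
orientation: [[0.928, 0.002, 0.372], [-0.372, 0.0, 0.928], [0.002, -1.0, 0.001]]
force: [0.7, -0.3, -0.5]
opening: 0.0175
```

Emit:
{"api": "step_arm", "payload": {
  "series": [
    [[230, 0, 0, 10, 0, 0, 0], [230, 0, 0, 20, 0, 0, 0], [230, 0, 0, 30, 0, 0, 0], [230, 0, 0, 30, 0, 0, 0], [230, 0, 0, 20, 0, 0, 0], [230, 0, 0, 15, 0, 0, 0], [230, 0, 0, 0, 0, 0, 0], [230, 0, 0, 0, 0, 0, 0]]
  ]
}}

```text
time: 39.98
position: [0.6029, 0.2961, 0.2711]
orientation: [[0.928, -0.008, 0.372], [-0.372, -0.004, 0.928], [-0.006, -1.0, -0.007]]
force: [-0.1, -0.2, -9.1]
opening: 0.0178
```

```bash
python3 - <<'E'
from h import *
c=pic("wrist","w10"); s=bot.sense(); print(s["position"],s["force"].round(1),s["wrist_torque"].round(2),s["opening"],s["orientation"].round(3).tolist())
a=load("w9")["im"][100:250]; cv2.imwrite('pics/w10.png',cv2.resize(c["image"],(768,576)))
E
```

```text
[0.60292688 0.29611162 0.27115702] [-0.1 -0.3 -8.7] [ 0.03 -0.16  0.  ] 0.017988018237708164 [[0.928, -0.008, 0.372], [-0.372, -0.004, 0.928], [-0.006, -1.0, -0.007]]
```

View pics/w10.png

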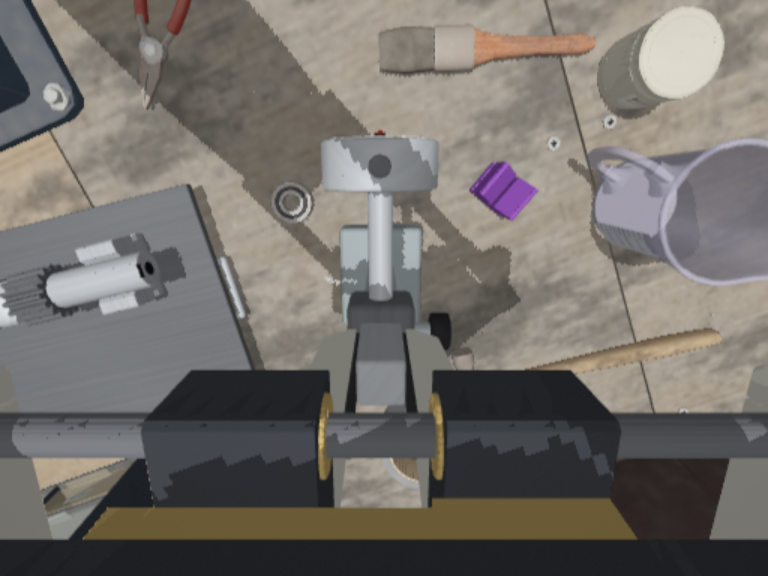

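The gauge is held upright and centred between the fingers: dial (380,165), base front edge at row 226. A numeric check of pitch in the grip follows.

```bash
python3 - <<'E'
from h import *
d9,d=load("w9"),load("w10")
s=bot.sense();p=s["position"];R=s["orientation"];foot=p[2]-.1438
X=R[:,0]; ground=lambda t,h:np.r_[(np.array([.6068,.2984,0])+t*np.array([.93,-.368,0]))[:2],h]
held=lambda t,h:p+t*R[:,0]-(h-.1438)*R[:,1]
for n,t,h in(("base front top",-.035,.024),("base front foot",-.035,0),("clamp front top",-.013,.135),("dial front",-.083,.136),("dial back",-.067,.136)):
    print(n,"w9",(proj(d9,ground(t,h))[0]*1.5).round(),"w10",(proj(d,held(t,h))[0]*1.5).round())
g=d["im"].mean(2); print([(round(y*1.5),round(g[y,232:242].mean())) for y in range(140,165)])
g=d9["im"].mean(2); print([(round(y*1.5),round(g[y,253:262].mean())) for y in range(165,185)])
E
```

```text
base front top w9 [401. 265.] w10 [381. 228.]
base front foot w9 [400. 261.] w10 [381. 223.]
clamp front top w9 [406. 322.] w10 [381. 314.]
dial front w9 [411. 236.] w10 [381. 144.]
dial back w9 [410. 257.] w10 [381. 186.]
[(210, 161), (212, 162), (213, 162), (214, 161), (216, 158), (218, 156), (219, 155), (220, 157), (222, 159), (224, 135), (225, 88), (226, 93), (228, 128), (230, 159), (231, 173), (232, 181), (234, 181), (236, 181), (237, 180), (238, 180), (240, 180), (242, 180), (243, 180), (244, 180), (246, 180)]
[(248, 156), (249, 157), (250, 157), (252, 158), (254, 158), (255, 160), (256, 159), (258, 148), (260, 124), (261, 91), (262, 73), (264, 72), (266, 84), (267, 99), (268, 106), (270, 106), (272, 106), (273, 106), (274, 106), (276, 106)]
```

Emit:
{"api": "step_arm", "payload": {
  "series": [
    [[230, 0, -15, 0, 0, 0, 0], [230, 0, -30, 0, 0, 0, 1.5], [230, 0, -35, 0, 0, 0, 2], [230, 0, -35, 0, 0, 0, 2], [230, 0, -35, 0, 0, 0, 2], [230, 0, -35, 0, 0, 0, 2], [230, 0, -35, 0, 0, 0, 2], [230, 0, -35, 0, 0, 0, 2], [230, 0, -30, 0, 0, 0, 0.5], [230, 0, -20, 0, 0, 0, 0]]
  ]
}}

```text
time: 41.28
position: [0.5959, -0.0258, 0.2611]
orientation: [[0.991, -0.02, 0.129], [-0.129, -0.013, 0.992], [-0.019, -1.0, -0.015]]
force: [0.0, 0.1, -7.7]
opening: 0.0175
```

Emit:
{"api": "step_arm", "payload": {
  "series": [
    [[230, 0, -10, 0, 0, 0, 0], [230, 0, 0, 0, 0, 0, 0], [230, 0, 0, 0, 0, 0, 0]]
  ]
}}

```text
time: 41.65
position: [0.5953, -0.0367, 0.2603]
orientation: [[0.991, -0.022, 0.131], [-0.131, -0.012, 0.991], [-0.02, -1.0, -0.014]]
force: [-0.4, 0.5, -7.8]
opening: 0.0178
```

Emit:
{"api": "step_arm", "payload": {
  "series": [
    [[230, -3.5, 1.5, 0, 0.7, -1.3, -0.5], [230, 0, 0, 0, 0, 0, 0], [230, 0, 0, -15, 0, 0, 0], [230, 0, 0, -15, 0, 0, 0], [230, 0, 0, 0, 0, 0, 0], [230, 0, 0, 0, 0, 0, 0]]
  ]
}}

```text
time: 42.4
position: [0.5908, -0.0325, 0.2269]
orientation: [[0.991, 0.001, 0.137], [-0.137, 0.002, 0.991], [0.0, -1.0, 0.002]]
force: [-0.5, -0.3, -9.4]
opening: 0.0177
```

Emit:
{"api": "step_arm", "payload": {
  "series": [
    [[230, 0, -2, -15, 0, 0, 0], [230, 0, 0, -15, 0, 0, 0], [230, 0, 0, -5, 0, 0, 0], [230, 0, 0, 0, 0, 0, 0], [230, 0, 0, 0, 0, 0, 0]]
  ]
}}

```text
time: 43.02
position: [0.5908, -0.0348, 0.1893]
orientation: [[0.99, 0.0, 0.138], [-0.138, 0.002, 0.99], [-0.0, -1.0, 0.002]]
force: [0.6, -0.3, -9.0]
opening: 0.0181
```

Emit:
{"api": "step_arm", "payload": {
  "series": [
    [[230, 0, 0, -5, -0.1, 0, 0], [230, 0, 0, -4, 0, 0, 0], [230, 0, 0, -2, 0, 0, 0], [230, 0, 0, 0, 0, 0, 0], [230, 0, 0, 0, 0, 0, 0]]
  ]
}}

```text
time: 43.65
position: [0.5914, -0.0348, 0.1787]
orientation: [[0.991, 0.002, 0.137], [-0.137, 0.0, 0.991], [0.002, -1.0, 0.001]]
force: [0.1, -0.5, -9.0]
opening: 0.0179
```

Emit:
{"api": "step_arm", "payload": {
  "series": [
    [[230, 0, 0, -2, 0, 0.1, 0], [230, 0, 0, -1.5, 0, 0, 0], [230, 0, 0, 0, 0, 0, 0], [230, 0, 0, 0, 0, 0, 0]]
  ]
}}

```text
time: 44.15
position: [0.5917, -0.0349, 0.1754]
orientation: [[0.991, 0.001, 0.137], [-0.137, 0.0, 0.991], [0.001, -1.0, 0.0]]
force: [-0.6, 0.7, -7.9]
opening: 0.0174
```

Emit:
{"api": "step_arm", "payload": {
  "series": [
    [[230, 0, 0, -1.5, 0, 0, 0], [230, 0, 0, 0, 0, 0, 0], [230, 0, 0, -1, 0, 0, 0], [230, 0, 0, 0, 0, 0, 0]]
  ]
}}

```text
time: 44.65
position: [0.5921, -0.0349, 0.1739]
orientation: [[0.991, 0.002, 0.137], [-0.137, 0.0, 0.991], [0.002, -1.0, 0.0]]
force: [-0.0, 0.2, -8.0]
opening: 0.0177
```

Emit:
{"api": "step_arm", "payload": {
  "series": [
    [[230, 0, 0, -1, 0, 0, 0], [230, 0, 0, 0, 0, 0, 0], [230, 0, 0, 0, 0, 0, 0]]
  ]
}}

```text
time: 45.02
position: [0.5925, -0.0349, 0.1737]
orientation: [[0.991, 0.003, 0.137], [-0.137, -0.0, 0.991], [0.003, -1.0, 0.0]]
force: [-1.0, 0.0, -3.5]
opening: 0.0181
```

Emit:
{"api": "step_arm", "payload": {
  "series": [
    [[230, 0, 0, -1, 0, 0, 0], [230, 0, 0, 0, 0, 0, 0], [230, 0, 0, 0, 0, 0, 0]]
  ]
}}

```text
time: 45.4
position: [0.5927, -0.0349, 0.1737]
orientation: [[0.991, 0.004, 0.137], [-0.137, -0.0, 0.991], [0.004, -1.0, 0.0]]
force: [-1.8, 1.4, -2.6]
opening: 0.018
```

The base rests on the plate (hand load fell from 9 N to 2.6 N). Release and withdraw.

Emit:
{"api": "step_arm", "payload": {
  "series": [
    [[190, 0, 0, 0, 0, 0, 0], [170, 0, 0, 0, 0, 0, 0], [140, 0, 0, 0, 0, 0, 0], [110, 0, 0, 0, 0, 0, 0], [110, 0, 0, 0, 0, 0, 0], [110, 0, 0, 15, 0, 0, 0], [110, 0, 0, 30, 0, 0, 0], [110, 0, 0, 50, 0, 0, 0], [110, 0, 0, 50, 0, 0, 0], [110, 0, 0, 0, 0, 0, 0]]
  ]
}}

```text
time: 46.65
position: [0.5937, -0.0351, 0.3293]
orientation: [[0.99, 0.011, 0.137], [-0.137, -0.001, 0.991], [0.011, -1.0, 0.0]]
force: [0.7, -0.5, -0.1]
opening: 0.0527
```

Emit:
{"api": "step_arm", "payload": {
  "series": [
    [[110, 0, 60, 10, 0, 0, 0], [110, 0, 60, 0, 0, 0, 0], [110, 0, 60, 0, 0, 0, 0], [110, -10, 50, 0, 0, 0, 0], [110, -20, 50, 0, 0, 0, 0], [110, -20, 40, 0, 0, 0, 0], [110, 0, 0, 0, 0, 0, 0]]
  ]
}}

```text
time: 47.52
position: [0.5397, 0.2927, 0.3388]
orientation: [[0.99, 0.01, 0.141], [-0.141, -0.003, 0.99], [0.01, -1.0, -0.001]]
force: [1.0, -0.1, 0.4]
opening: 0.0527
```

```bash
python3 - <<'E'
from h import *
pic("top","t3"); a,d=load("t2"),load("t3"); 
D=(np.abs(a["im"].astype(int)-d["im"]).max(2)>30).astype(np.uint8)
K=lambda t,y,h:np.array([.5927,-.035,.03+h])+t*np.array([.9905,-.137,0])+y*np.array([.137,.9905,0])
for n,q in(("col top",K(0,0,.173)),("dial top",K(-.075,0,.16)),("dial L",K(-.075,.024,.136)),("dial R",K(-.075,-.024,.136)),("base bl",K(.035,.028,.024)),("base br",K(.035,-.028,.024)),("base fr",K(-.035,-.028,.024)),("shaft thin end",[.5085,-.0925,.08]),("thick end",[.5359,.1057,.08])): print(n,proj(d,q)[0].round(1))
sub=D[130:200,285:335]
for i in range(0,70): print(130+i,''.join('#' if v else '.' for v in sub[i]))
print("thin end change",D[185:205,318:335].sum())
g=d["im"].mean(2); print("row along column line",g[150:165,300:320].round().astype(int).tolist()[::4])
E
```

```text
col top [314.5 160.3]
dial top [311.  184.8]
dial L [302.4 185.2]
dial R [317.6 187.4]
base bl [301.6 160.2]
base br [317.7 162.5]
base fr [315.3 182.2]
shaft thin end [327.  194.2]
thick end [267.6 185.6]
130 ..................................................
131 ..................................................
132 ..................................................
133 ..................................................
134 ..................................................
135 ..................................................
136 ..................................................
137 ..................................................
138 ..................................................
139 ..................................................
140 ..................................................
141 ..................................................
142 ..................................................
143 ..................................................
144 ..................................................
145 ..................................................
146 ..........
[... 2657 characters left out ...]
.......................
195 ..................................................
196 ..................................................
197 ..................................................
198 ..................................................
199 ..................................................
thin end change 2
row along column line [[87, 91, 101, 104, 106, 110, 123, 129, 126, 130, 140, 140, 133, 133, 125, 131, 132, 133, 129, 130], [90, 92, 93, 89, 87, 87, 90, 91, 92, 83, 85, 92, 90, 86, 85, 86, 93, 89, 82, 83], [87, 89, 90, 99, 89, 91, 91, 88, 88, 84, 92, 97, 116, 143, 141, 135, 122, 131, 109, 94], [87, 71, 69, 66, 35, 39, 83, 107, 80, 56, 58, 74, 153, 199, 204, 200, 196, 172, 123, 86]]
```

```bash
python3 - <<'E'
from h import *
pts=[]
for n,u in(("w9",(122,209)),("w10",(99.5,178.5))):
    d=load(n); g=d["im"].mean(2); x,y=int(u[0]),int(u[1]); w=g[y-9:y+10,x-9:x+10]; m=w<50; yy,xx=np.nonzero(m); c=np.array([x-9+xx.mean(),y-9+yy.mean()]); print(n,c,m.sum())
    a,b=ray(d,c,.1)[0],ray(d,c,.06)[0]; pts.append((a,(b-a)/np.linalg.norm(b-a)))
A=sum(np.eye(3)-np.outer(v,v) for _,v in pts); B=sum((np.eye(3)-np.outer(v,v))@p for p,v in pts); print("bore",np.linalg.solve(A,B).round(4))
print(bot.sense()["time"])
E
```

```text
w9 [120.45652174 209.04347826] 46
w10 [ 96.98113208 179.09433962] 53
bore [0.5353 0.1046 0.0825]
47.575
```

```bash
python3 - <<'E'
from cell import bot
print(bot.finish_job())
E
```

```text
the job is handed in; nothing more can be done
None
```

The setup is built and handed in at about 47.6 s of the 115 s. No verdict was reported, and I did not measure how far the plunger is pressed in.

The wide and narrow vee blocks stand on the left and right halves of the plate. The shaft lies in both vees with its thick end on the left. The gauge stands behind it with its plunger over the collar.

Last checks:
- **Shaft in the vees:** the top view shows it lying in both. Its axis was about 79.5 mm above the bench at release, from the tool height (nominal 80).
- **Bedding:** the shaft caught in the vees about 1.3 mm high and slid down when pressed further. Triangulating the bore in the thick end gave 82.5 mm, which disagrees by about 2.5 mm. I estimate that check is only good to about 3 mm, so I did not act on it.
- **Gauge position:** the top of the column was within 1 pixel of its predicted upright position, and the tip is about 2 mm from the collar's centre along the shaft.
- **Gauge on the plate:** the load on the hand fell from 9 N to 2.6 N before release, so the base was resting on the plate. The expected plunger travel is about 4 mm, from the stand's geometry.
- **At rest:** the visible thin end of the shaft had not moved when the gauge was set down, and the gripper was clear of everything.

The picture limit was used up before the gauge was set down, so its final placing was checked only by numbers, not by eye.

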